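# Face up the jar row on the gallery tray

### The arm

A 6-joint arm with a two-finger parallel gripper is mounted at the origin on a cart in front of the work surface, level with it; the furniture and walls round the work are solid. World frame = base frame: x ahead of the robot, y to its left, z up, the work surface at z = 0. Lengths are in mm, angles in rad, forces in N, time in s.
With the tool pointing down it reaches from about 275 to 750 mm from the base axis. Payload 10.2 kg.
Tool frame: the origin (TCP) lies at the very end of the fingers, on their centre line; the grasp point (between the pads) lies 19 mm behind it; z points along the fingers, x is the direction in which the jaws open and shut, and the axes are right-handed (so a half turn about z gives the same grasp; the last joint's range is limited). The gripper opens to 85 mm and grips with 20 to 120 N. Pads are 22 mm wide; open, the fingers measure 114 mm over their backs; the gripper's body (76 mm by 85 mm) begins 54 mm behind the grasp point. The pads swing forward as they close: fully open they stand 13 mm farther back than shut.
Start: joints at [-1.36, 0.313, 1.498, -0, 1.331, -0.223], TCP at [220.657, -476.383, 200.494] pointing down, gripper open.
Joint ranges: [-2.94, 2.94], [-0.97, 2.17], [0.19, 2.56], [-1.23, 4.37], [0.02, 3.11], [-2.88, 2.88]. Speed limits (rad/s): [2.39, 2.39, 3.01, 3.14, 3.14, 3.14].

### API

Orientations are given as a unit quaternion [w, x, y, z].
In Python, from rig import ctrl, cams gives the robot as it stands.
- The arm moves only by the tool play_rows, never from a script. Its argument "steps" is a list of rows, each a list of 2 entries, a list of its own where there are three numbers: the shift along the tool's x, y, z normalised to -1 to 1, where 1 is 0.75 m, then the turn, a rotation vector about the tool's x, y, z normalised to -1 to 1, where 1 is 45 degrees. A call has 1 to 20 rows; each row shifts and turns the commanded pose from where the row before left it, along the tool's axes as they then stand; what a row does not reach is not made up. A row lasts 1/10 s, in which the tool goes at most 50 mm and 8.59 degrees, less where a joint would pass 70% of its speed; a pose out of reach is approached as far as the arm can. A call with a number of a shift or a turn outside -1 to 1 is refused whole. A call with a gripper value outside its range is refused whole. "grip" is the closure, from 0 (fully open) to 1 (shut), set as the call begins (left out, the last holds). The fingers move at their own pace and stop on an object; "squeeze" is the grip in N (left out, the last holds). Time passes only in rows, so rows that do not move let the fingers close. It gives the time, the measured TCP pose, the force and the opening at its end, in the units of the state.
- ctrl.sense(): the state, without advancing time (a new reading comes with each control period).
- cams.capture(name): name is "scene" or "top" or "wrist"; returns the picture (384x512x3 uint8, red, green, blue); there is no depth.
- cams.camera_info(name): a dict with "fx", "fy", "cx", "cy" (pixels), "dist_coeffs" ([k1, k2, p1, p2, k3] as OpenCV has them; the pictures are not rectified), "xyz" and "attitude" of the camera in the world. Camera axes: x right, y up, looking along -z (the intrinsics and any distortion apply to the point x, -y, -z); pixel columns grow to the right and rows downward; lengths in mm; the calibration is good to about 2 mm. A picture is of the moment at which its call begins: read the wrist's pose just before it. camera_info takes no time and is no camera call; for the wrist camera it gives the pose at the moment of the call.
- ctrl.finish_job(): hands the job in, once; it reports no verdict.
Trained networks look in the newest picture that a camera, given by its name, has taken for a name from the list of things; names that differ only in an ending like _2 or _b are one class to them, and where a whole thing is asked for, a point or a joint stands for the part that bears it (a point fixed in the world has none). Each returns a list of dicts, best first, with "p" (0 to 1); they miss things now and then, are a little off and sometimes report something else, mostly with a low value. They report only what shows in the picture. A call takes as long as a camera call.
- cams.search_frame(camera, thing): "rect" ([centre column, centre row, width, height] in pixels, round what is visible of it).
- cams.tip_of(camera, thing): "pixel" ([column, row] in pixels: a listed point, or the origin of a listed thing).
The state is a dict: "time_s": time; "joints": joint angles; "dq": joint speeds; "tau": joint torques, N m; "eef_pos": TCP position; "ee_rot": TCP orientation; "force": force on the tool from outside, world axes, zero at the start; "wrist_torque": the same for the moment, N m; "grip_width": opening from 0.0 (shut) to 1.0 (fully open).
Only numpy, scipy, OpenCV 4.12 (cv2) and the standard library are available. Lean on these libraries where they do the work, as an engineer would, in place of code of your own. Each camera call takes 0.05 s, during which the arm holds its last target.

### The job

Face up the jars on the dark wooden tray: with the wooden straightedge push all four back together until each touches the brass rail, so that they stand in one straight line, then lay the straightedge flat on the counter, off the tray. Then hook the steel row stop over the rail at the open end of the row and slide it along the rail until the jars are closed up, glass to glass, against the tray's end wall, and leave it hooked there. Keep your fingers off the jars, tip none of them, and do not disturb the other things on the counter.

Things in the scene. Friction and masses are not known exactly. Their poses are not given: they have to be found in the camera images.
- tray: dark wooden gallery tray, fixed. Origin on the counter, below the rail's axis (tray x = 0), at the end wall's inner face (y = 0). +y runs along the rail to the open end, -x to the tray's front. Board 12 mm thick, x -138 to 19, y -14 to 358 mm. End wall x -102 to 10, y -12 to 0, top 62 mm above the counter. Jars start 4-10 mm from the wall, 2-14 mm apart, centres at x -78 to -45 mm.
- rail_end (a point): open end of the tray's brass rail, on its axis: tray x = 0, y = 350 mm. The round rail is 10 mm thick, axis 36 mm above the counter (24 above the board), held only by the end wall and a slim post with a 17 mm ball here. A jar touching the rail has its centre at tray x = -36 mm; four jars closed up against the wall fill y = 0 to 248 mm.
- straightedge: straightedge: hardwood batten lying flat, 70 mm wide (its x), 250 mm long (its y), 18 mm thick, a brass strip along both long edges (x = -35 and +35 mm; either may push). 0.25 kg. Origin at the centre of its underside, z up. Push with the underside level, 1 to 3 mm above the tray's board; moving all four jars takes 4 to 12 N.
- straightedge_handle (a point): centre of the dark wooden block handle upright on the straightedge's middle: 22 mm along its x, 44 mm along its y, from 18 to 64 mm above its underside. This point is 44 mm above the underside.
- row_stop: row stop: bent sheet-steel bracket with a wooden handle, 0.18 kg, standing on its foot. Origin on its underside plane, z up; hooked on, its axes match the tray's and its underside is about 2 mm above the board (let go, it leans slightly on its foot). Foot plate x -71 to -21, y -22 to 22 mm, 3 mm thick.
- row_stop_handle (a point): middle of the row stop's dark wooden block handle: row stop x = -26, y = 6 mm, 57 mm above its underside. The block is 30 mm along x, 16 mm along y, from 30 to 79 mm above the underside.
- hook (a point): point in the row stop's hook channel where the rail's axis lies when hooked on: row stop x = 0, y = 0, 22 mm above its underside. The channel is an inverted U, open below, y -22 to 22 mm, 15 mm wide inside, its inner top 27 mm and its lips 8 mm above the underside; the lips flare to 25 mm.
- blade (a point): point on the row stop's pushing face, which looks to its -y: row stop x = -36, y = -22 mm, 30 mm above its underside. The blade is an upright sheet, x -71 to -11 mm, from 0 to 60 mm above the underside.
- jar_1: glass jar of spread with a black twist lid and a paper label, 62 mm diameter, 78 mm high, 0.2 to 0.4 kg; one of four alike in size. Origin at the centre of its underside, z up.
- jar_2: glass jar of spread with a black twist lid and a paper label, 62 mm diameter, 78 mm high, 0.2 to 0.4 kg; one of four alike in size. Origin at the centre of its underside, z up.
- jar_3: glass jar of spread with a black twist lid and a paper label, 62 mm diameter, 78 mm high, 0.2 to 0.4 kg; one of four alike in size. Origin at the centre of its underside, z up.
- jar_4: glass jar of spread with a black twist lid and a paper label, 62 mm diameter, 78 mm high, 0.2 to 0.4 kg; one of four alike in size. Origin at the centre of its underside, z up.
- sample_dish: bystander: small glazed tasting dish, 67 mm across, 15 mm high, origin at the centre of its underside. Leave alone.
- desk_bell: bystander: steel desk bell on a black base, 72 mm across, 52 mm high, origin at the centre of its underside. Leave alone.
- canister: bystander: white round canister, 83 mm across, 98 mm high, behind the tray, origin at the centre of its underside. Leave alone.

How it is judged:
By the outcome, as a careful person would: the job done as asked, in the order asked, and still so for the second after the job is handed in, with the robot touching nothing.
It also fails if it takes over 70 s, if anything falls off the work surface, if the arm or the gripper's body presses on something with over 40 N, if the wrist force passes 120 N, or if a joint passes its speed limit or range.

## Working session

There is one attempt and no reset: what is moved stays moved. The work goes in short steps, Python scripts to look and compute and a tool call to move; the robot and the scene stay as the last step left them, time stands still between calls to the robot, and variables do not carry over. Pictures are saved under pics/ and viewed, and the job is handed in when it is done.

Besides the shell and the picture viewer there is one more tool, called after "Emit:" by a JSON object that holds its "api" and its "payload", one argument or row to a line. play_rows: Moves the arm, as the interface text tells. Its arguments: {"type":"object","properties":{"steps":{"type":"array"},"grip":{"type":"number"},"squeeze":{"type":"number"}},"required":["steps"]}

```bash
ls; mkdir -p pics
python3 - <<'E'
from rig import ctrl, cams
import cv2
print(ctrl.sense())
for n in ["scene","top"]:
    im=cams.capture(n); cv2.imwrite(f"pics/{n}0.png",im[:,:,::-1]); print(n,cams.camera_info(n))
    for t in ["tray","rail_end","straightedge","straightedge_handle","row_stop","row_stop_handle","hook","blade","jar_1","sample_dish","desk_bell","canister"]:
        try: print(t,[( [round(float(v)) for v in d["pixel"]],round(d["p"],2)) for d in cams.tip_of(n,t)][:5])
        except Exception as e: print(t,e)
E
```

```text
pics
{'time_s': 0.0, 'joints': array([-1.36042461e+00,  3.13500485e-01,  1.49846977e+00, -1.03932309e-05,
        1.33100187e+00, -2.23402950e-01]), 'dq': array([ 0.00093698, -0.00040291,  0.00151935, -0.00043177,  0.00070639,
        0.00081325]), 'tau': array([ 1.26364437e-03, -4.12250590e+01, -2.59748733e+01, -5.88066086e-05,
        3.99627839e-03,  4.52236827e-05]), 'eef_pos': array([ 220.57529568, -476.07319307,  199.89697432]), 'ee_rot': array([-4.87335861e-04,  8.42704111e-01, -5.38376546e-01, -4.88117876e-04]), 'force': array([-0.62544296, -0.35102296,  0.37609016]), 'wrist_torque': array([ 2.56822862e-02, -8.78906740e-06, -1.77476862e-02]), 'grip_width': 1.000541867060206}
scene {'fx': 363.507373514124, 'fy': 363.507373514124, 'cx': 247.97574684557657, 'cy': 188.48548912191987, 'dist_coeffs': array([-0.0935768,  0.       ,  0.       ,  0.       ,  0.       ]), 'xyz': array([115.21084526, 717.79488336, 494.24295467]), 'attitude': array([-0.24629811, -0.14860901,  0.49299196,  0.82110385])}
tray [([231, 243], 0.39)]
rail_end [([213, 218], 0.84)]
straightedge [([159, 298], 0.5
[... 476 characters left out ...]
671840645966, 'dist_coeffs': array([0.02078016, 0.        , 0.        , 0.        , 0.        ]), 'xyz': array([452.66623031,  72.82184163, 971.95561033]), 'attitude': array([ 0.71407423,  0.04213089, -0.01495836, -0.69864099])}
tray [([380, 168], 0.88)]
rail_end [([238, 165], 0.96)]
straightedge [([140, 184], 0.75)]
straightedge_handle [([133, 181], 0.67), ([274, 198], 0.31)]
row_stop [([200, 192], 0.62), ([175, 133], 0.52)]
row_stop_handle [([195, 199], 0.86)]
hook [([195, 190], 0.6)]
blade []
jar_1 [([368, 195], 0.86), ([309, 193], 0.77), ([275, 196], 0.73), ([336, 189], 0.62)]
sample_dish [([237, 244], 0.86)]
desk_bell [([176, 130], 0.78)]
canister [([324, 114], 0.72), ([381, 166], 0.5)]
```

View pics/top0.png

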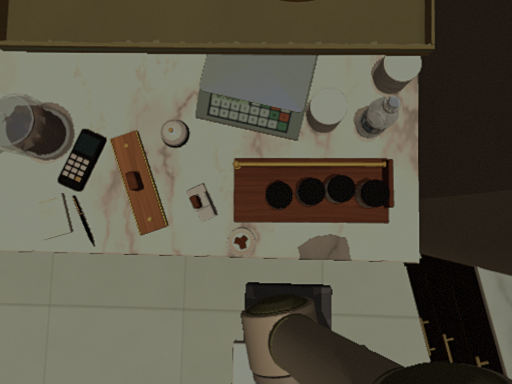

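View pics/scene0.png

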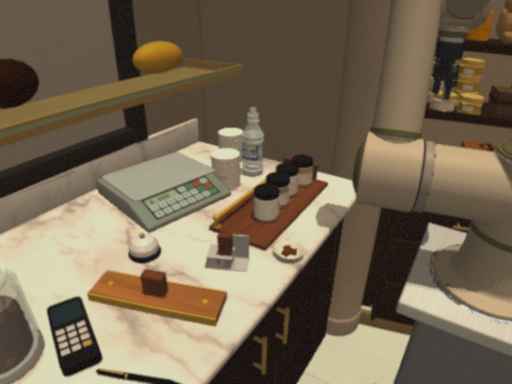

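```bash
cat > h.py <<'E'
import numpy as np, cv2
from scipy.spatial.transform import Rotation as R
def q(w): return R.from_quat([w[1],w[2],w[3],w[0]])
def ray(ci,px):
    K=np.array([[ci['fx'],0,ci['cx']],[0,ci['fy'],ci['cy']],[0,0,1]])
    u=cv2.undistortPoints(np.array([[px]],float),K,np.array(ci['dist_coeffs']))[0,0]
    return np.array(ci['xyz']),q(ci['attitude']).apply([u[0],-u[1],-1])
def at(ci,px,z):
    o,d=ray(ci,px); return o+d*(z-o[2])/d[2]
def proj(ci,P):
    P=np.atleast_2d(P); c=q(ci['attitude']).inv().apply(P-np.array(ci['xyz']))
    K=np.array([[ci['fx'],0,ci['cx']],[0,ci['fy'],ci['cy']],[0,0,1]])
    c=c*[1,-1,-1]
    return cv2.projectPoints(c.reshape(-1,1,3),np.zeros(3),np.zeros(3),K,np.array(ci['dist_coeffs']))[0][:,0]
E
python3 - <<'E'
import cv2
im=cv2.imread('pics/top0.png')
c=im[110:255,100:245]; cv2.imwrite('pics/t0a.png',cv2.resize(c,None,fx=4,fy=4,interpolation=cv2.INTER_CUBIC))
c=im[140:240,220:410]; cv2.imwrite('pics/t0b.png',cv2.resize(c,None,fx=4,fy=4,interpolation=cv2.INTER_CUBIC))
im=cv2.imread('pics/scene0.png')
c=im[140:335,80:340]; cv2.imwrite('pics/s0a.png',cv2.resize(c,None,fx=3,fy=3,interpolation=cv2.INTER_CUBIC))
E
```

```text
(no output)
```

View pics/t0a.png

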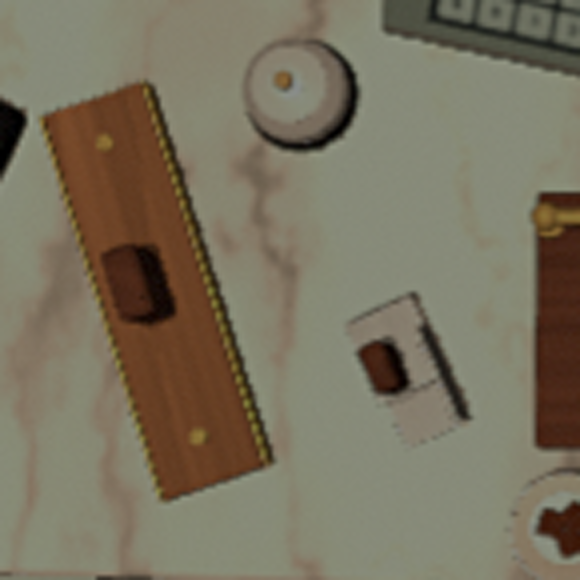

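View pics/t0b.png

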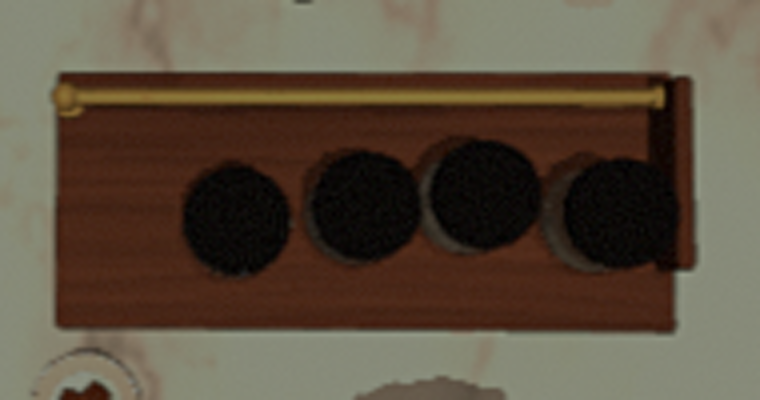

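View pics/s0a.png

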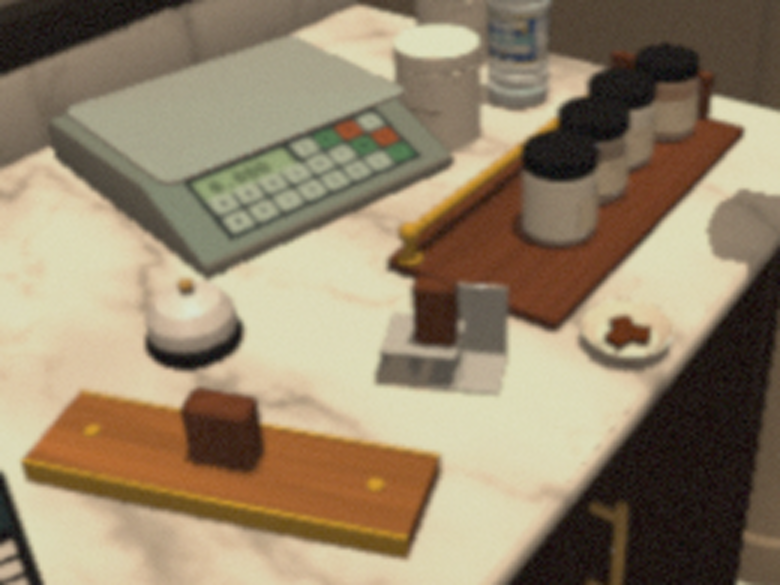

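Run:
```python
from h import *
from rig import cams
ci=cams.camera_info('top')
def A(u,v): return ((u+.5)/4-.5+100,(v+.5)/4-.5+110)
def B(u,v): return ((u+.5)/4-.5+220,(v+.5)/4-.5+140)
np.set_printoptions(precision=1,suppress=True)
print('SE');
c=[at(ci,A(*p),18)[:2] for p in [(43,116),(148,82),(272,463),(163,500)]]
print(np.array(c),np.mean(c,0))
for i in range(4):
    d=c[(i+1)%4]-c[i]; print(np.linalg.norm(d),np.degrees(np.arctan2(d[1],d[0])))
print('tray')
c=[at(ci,B(*p),12)[:2] for p in [(57,73),(57,328),(675,331)]]
print(np.array(c)); 
for i in range(2):
    d=c[(i+1)%4]-c[i]; print(np.linalg.norm(d),np.degrees(np.arctan2(d[1],d[0])))
print('rail',at(ci,B(66,97),36),at(ci,B(640,97.5),36))
print('jars',[at(ci,B(*p),78)[:2] for p in [(237,220),(367,206),(484,194),(621,213)]])
print('blade top',at(ci,A(427,322),60),at(ci,A(465,418),60))
print('foot corner',at(ci,A(410,448),3))
print('housing corners',[at(ci,A(*p),28)[:2] for p in[(347,325),(415,294)]])
print('rshandle',at(ci,A(376,364),79), at(ci,A(129,285),64))
print('bell',at(ci,A(301,95),20),'dish',at(ci,(241,239),8))
```

```text
SE
[[632.5 473.8]
 [654.8 409.7]
 [423.6 323.2]
 [399.9 388.3]] [527.7 398.8]
67.88416091471703 -70.82233006017398
246.87455321843768 -159.49388308250573
69.25155550108548 109.97383008128195
247.80886765619994 20.186432913134883
tray
[[ 591.3  168.5]
 [ 436.2  164.2]
 [ 443.4 -203.5]]
155.11859149037434 -178.38796619957017
367.7020314237504 -88.87382783649392
rail [573.5 160.4  36. ] [ 579.3 -176.8   36. ]
jars [array([500.2,  58.1]), array([509.6, -14.5]), array([517.7, -79.6]), array([ 508.7, -155.1])]
blade top [508.  225.4  60. ] [453.2 201.6  60. ]
foot corner [434.2 242.7   3. ]
housing corners [array([507.1, 278.8]), array([526.6, 238.5])]
rshandle [482.4 250.4  79. ] [525.6 398.9  64. ]
bell [647.9 314.2  20. ] dish [394.9 146.1   8. ]
```

```bash
cat >> h.py <<'E'
def plan(tx,ty,tz,yaw,pos=None,rot=None):
    """print shift in tool units (total) and yaw turn for target"""
    from rig import ctrl
    s=ctrl.sense()
    p=np.array(s['eef_pos']) if pos is None else np.array(pos)
    r=q(s['ee_rot'])
    d=r.inv().apply(np.array([tx,ty,tz])-p)/750
    X=r.apply([1,0,0]); y0=np.degrees(np.arctan2(X[1],X[0]))
    # target rotation: z down, yaw
    c,sn=np.cos(np.radians(yaw)),np.sin(np.radians(yaw))
    T=R.from_matrix(np.array([[c,sn,0],[sn,-c,0],[0,0,-1]]))
    rv=(r.inv()*T).as_rotvec(degrees=True)/45
    print('t',round(s['time_s'],2),'pos',p.round(1),'yaw',round(y0,2),'shift',d.round(4),'max',abs(d*750).max().round(1),'norm',np.linalg.norm(d*750).round(1),'turn',rv.round(4))
E
python3 -c "
from h import *
plan(527,399,220,-69.8)"
```

```text
t 1.3 pos [ 220.7 -476.4  200.5] yaw -65.15 shift [-0.8874 -0.8612 -0.0259] max 665.5 norm 927.6 turn [-0.000e+00  1.000e-04  1.034e-01]
```

Emit:
{"api": "play_rows", "payload": {
  "steps": [
    [[-0.0444,-0.0431,-0.0013],[0,0,0]],
    [[-0.0444,-0.0431,-0.0013],[0,0,0]],
    [[-0.0444,-0.0431,-0.0013],[0,0,0]],
    [[-0.0444,-0.0431,-0.0013],[0,0,0]],
    [[-0.0444,-0.0431,-0.0013],[0,0,0]],
    [[-0.0444,-0.0431,-0.0013],[0,0,0]],
    [[-0.0444,-0.0431,-0.0013],[0,0,0]],
    [[-0.0444,-0.0431,-0.0013],[0,0,0]],
    [[-0.0444,-0.0431,-0.0013],[0,0,0]],
    [[-0.0444,-0.0431,-0.0013],[0,0,0]],
    [[-0.0444,-0.0431,-0.0013],[0,0,0]],
    [[-0.0444,-0.0431,-0.0013],[0,0,0]],
    [[-0.0444,-0.0431,-0.0013],[0,0,0]],
    [[-0.0444,-0.0431,-0.0013],[0,0,0]],
    [[-0.0444,-0.0431,-0.0013],[0,0,0]],
    [[-0.0444,-0.0431,-0.0013],[0,0,0]],
    [[-0.0444,-0.0431,-0.0013],[0,0,0]],
    [[-0.0444,-0.0431,-0.0013],[0,0,0]],
    [[-0.0444,-0.0431,-0.0013],[0,0,0]],
    [[-0.0444,-0.0431,-0.0013],[0,0,0.103]]
  ]
}}

```text
time_s: 3.3
eef_pos: [527.5, 401.6, 220.0]
ee_rot: [-0.0, 0.82, -0.572, 0.0]
force: [0.9, -0.3, 0.8]
grip_width: 0.999
```

Run:
```python
from h import *
from rig import ctrl,cams
plan(527,399,220,-69.8)
print(ctrl.sense()['joints'].round(2)); ci=cams.camera_info('wrist'); print(ci)
for n in ['wrist','top']:
    im=cams.capture(n); cv2.imwrite(f'pics/{n}1.png',im[:,:,::-1])
```

```text
t 3.3 pos [527.5 401.6 220. ] yaw -69.83 shift [ 0.003   0.0019 -0.    ] max 2.2 norm 2.6 turn [-0.0002 -0.0001 -0.0007]
[ 0.47  0.62  0.98 -0.    1.54  1.69]
{'fx': 284.44108359575847, 'fy': 284.44108359575847, 'cx': 252.58061010340748, 'cy': 196.3151897704062, 'dist_coeffs': array([-0.01109224,  0.        ,  0.        ,  0.        ,  0.        ]), 'xyz': array([600.94320277, 428.6996158 , 393.84642395]), 'attitude': array([ 0.81024736, -0.12621438,  0.08842648, -0.56546432])}
```

View pics/wrist1.png

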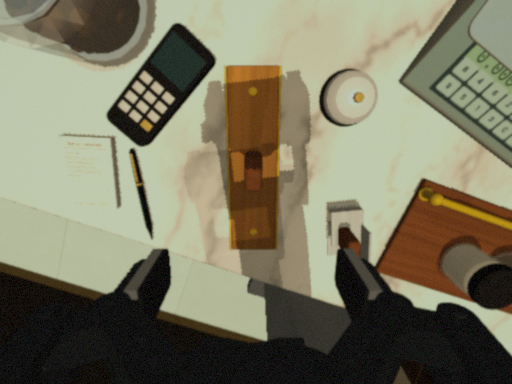

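View pics/top1.png

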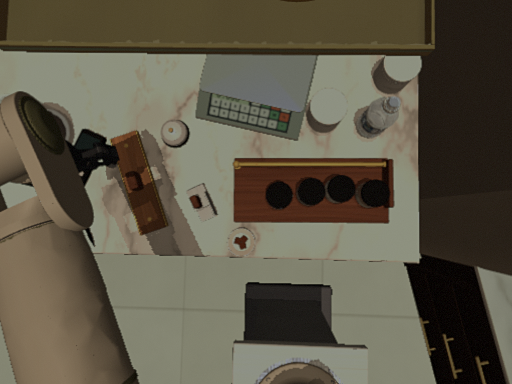

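```bash
python3 - <<'E'
import cv2
im=cv2.imread('pics/wrist1.png')
cv2.imwrite('pics/w1a.png',cv2.resize(im[55:260,190:390],None,fx=4,fy=4,interpolation=cv2.INTER_CUBIC)[:800])
E
python3 - <<'E'
import cv2
im=cv2.imread('pics/w1a.png'); cv2.imwrite('pics/w1a.png',cv2.resize(im,None,fx=.74,fy=.74)); print(im.shape)
E
```

```text
(800, 800, 3)
```

View pics/w1a.png

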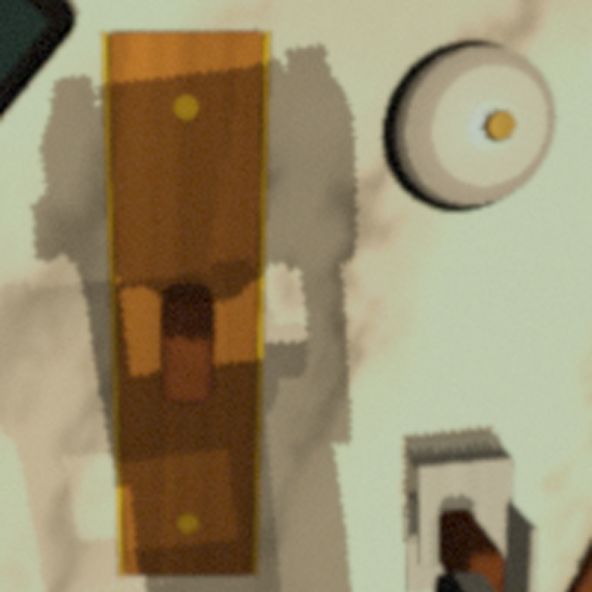

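Run:
```python
from h import *
from rig import cams
ci=cams.camera_info('wrist')
P=[(104,32),(270,30),(257,575),(121,575),(186,107),(187,523)]
c=np.array([at(ci,(190+u/2.96,55+v/2.96),18)[:2] for u,v in P]).round(1)
print(c.tolist(),c[:4].mean(0),c[4:].mean(0))
for i,j in [(3,0),(2,1),(5,4),(0,1),(3,2)]:
    d=c[j]-c[i]; print(np.linalg.norm(d).round(1),np.degrees(np.arctan2(d[1],d[0])).round(2))
h=np.array([at(ci,(190+u/2.96,55+v/2.96),64)[:2] for u,v in [(164,340),(214,340),(164,402),(212,402)]]);print(h,h.mean(0))
plan(*c[:4].mean(0),100,-69.8)
```

```text
[[631.6, 478.1], [655.7, 415.1], [424.3, 328.2], [400.8, 391.3], [616.3, 436.8], [438.6, 370.5]] [528.1   403.175] [527.45 403.65]
246.6 20.61
247.2 20.58
189.7 20.46
67.5 -69.07
67.3 -69.57
[[529.93702706 414.11208554]
 [536.82241456 395.53037242]
 [505.80848554 405.38978092]
 [512.57520934 387.13329181]] [521.28578412 400.54138267]
t 3.4 pos [527.5 403.8 217.4] yaw -69.69 shift [ 0.0011 -0.0008  0.1565] max 117.4 norm 117.4 turn [0.0023 0.0008 0.0024]
```

Run:
```python
from h import *
plan(527.7,401.5,27,-69.5)
plan(527.7,401.5,27,-69.5)
```

```text
t 3.4 pos [527.5 403.8 217.4] yaw -69.69 shift [0.0031 0.0003 0.2538] max 190.4 norm 190.4 turn [ 0.0023  0.0008 -0.0042]
t 3.4 pos [527.5 403.8 217.4] yaw -69.69 shift [0.0031 0.0003 0.2538] max 190.4 norm 190.4 turn [ 0.0023  0.0008 -0.0042]
```

Emit:
{"api": "play_rows", "payload": {
  "steps": [
    [[0,0,0.05],[0,0,0]],
    [[0,0,0.05],[0,0,0]],
    [[0,0,0],[0,0,0]],
    [[0,0,0],[0,0,0]],
    [[0,0,0],[0,0,0]]
  ]
}}

```text
time_s: 3.9
eef_pos: [528.3, 399.9, 147.8]
ee_rot: [-0.002, 0.82, -0.572, 0.001]
force: [0.2, -0.2, -0.3]
grip_width: 1.003
```

Run:
```python
from h import *
from rig import ctrl,cams
plan(527.7,401.5,27,-69.5)
ci=cams.camera_info('wrist'); np.save('ciw2.npy',ci,allow_pickle=True)
im=cams.capture('wrist'); cv2.imwrite(f'pics/wrist2.png',im[:,:,::-1])
cv2.imwrite('pics/w2a.png',cv2.resize(im[:320,130:380,::-1],None,fx=1.8,fy=1.8))
```

```text
t 3.9 pos [528.3 399.9 147.8] yaw -69.79 shift [-0.0022  0.0007  0.1611] max 120.8 norm 120.8 turn [-0.0052  0.0006 -0.0064]
```

View pics/w2a.png

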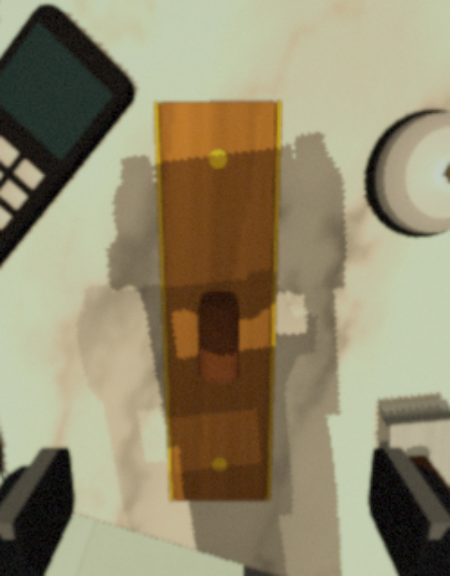

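Run:
```python
from h import *
ci=np.load('ciw2.npy',allow_pickle=True).item()
P=[(155,102),(282,101),(270,499),(171,499),(218,158),(219,464)]
c=np.array([at(ci,(130+u/1.8,v/1.8),18)[:2] for u,v in P])
print(c.round(1).tolist(),c[:4].mean(0),c[4:].mean(0))
for i,j in [(3,0),(2,1),(5,4),(0,1),(3,2)]:
    d=c[j]-c[i]; print(np.linalg.norm(d).round(1),np.degrees(np.arctan2(d[1],d[0])).round(2))
```

```text
[[632.4, 476.5], [656.6, 412.3], [424.6, 326.1], [401.1, 389.7], [617.5, 434.7], [437.9, 368.2]] [528.70002847 401.15034321] [527.68600495 401.46742225]
247.0 20.56
247.5 20.37
191.6 20.33
68.6 -69.38
67.8 -69.74
```

Emit:
{"api": "play_rows", "payload": {
  "steps": [
    [[-0.0015,0,0.04],[0,0,-0.004]],
    [[0,0,0.04],[0,0,0]],
    [[0,0,0.04],[0,0,0]],
    [[0,0,0.035],[0,0,0]],
    [[0,0,0.006],[0,0,0]],
    [[0,0,0],[0,0,0]],
    [[0,0,0],[0,0,0]],
    [[0,0,0],[0,0,0]]
  ]
}}

```text
time_s: 4.75
eef_pos: [527.8, 401.2, 26.3]
ee_rot: [-0.001, 0.821, -0.571, 0.001]
force: [-0.6, 0.6, 0.0]
grip_width: 1.003
```

Emit:
{"api": "play_rows", "payload": {
  "steps": [
    [[0,0,0],[0,0,0]],
    [[0,0,0],[0,0,0]],
    [[0,0,0],[0,0,0]],
    [[0,0,0],[0,0,0]],
    [[0,0,0],[0,0,0]],
    [[0,0,0],[0,0,0]],
    [[0,0,0],[0,0,0]],
    [[0,0,0],[0,0,0]],
    [[0,0,0],[0,0,0]],
    [[0,0,0],[0,0,0]]
  ],
  "grip": 1,
  "squeeze": 100
}}

```text
time_s: 5.75
eef_pos: [526.9, 401.1, 24.7]
ee_rot: [-0.0, 0.821, -0.571, -0.0]
force: [-2.9, 1.4, 6.0]
grip_width: 0.218
```

Run:
```python
from h import *
from rig import ctrl
s=ctrl.sense(); print(s['grip_width'],s['force'],s['wrist_torque'])
plan(430,-47,150,1.1)
```

```text
0.2182492893792308 [-2.88746291  1.37565379  6.03874734] [ 0.32433834  0.41938571 -0.0045502 ]
t 5.75 pos [526.9 401.1  24.7] yaw -69.59 shift [ 0.5148  0.3294 -0.1675] max 386.1 norm 475.3 turn [-1.000e-03  1.000e-04 -1.571e+00]
```

Emit:
{"api": "play_rows", "payload": {
  "steps": [
    [[0,0,-0.02],[0,0,0]],
    [[0,0,-0.05],[0,0,0]],
    [[0,0,-0.05],[0,0,0]],
    [[0,0,-0.0475],[0,0,0]],
    [[0.03,0.02,0],[0,0,0]],
    [[0.05,0.032,0],[0,0,0]],
    [[0.05,0.032,0],[0,0,0]],
    [[0.05,0.032,0],[0,0,0]],
    [[0.05,0.032,0],[0,0,0]],
    [[0.05,0.032,0],[0,0,0]],
    [[0.05,0.032,0],[0,0,0]],
    [[0.05,0.032,0],[0,0,0]],
    [[0.05,0.032,0],[0,0,0]],
    [[0.05,0.032,0],[0,0,0]],
    [[0.035,0.022,0],[0,0,0]]
  ]
}}

```text
time_s: 7.25
eef_pos: [428.6, -50.0, 150.4]
ee_rot: [0.0, 0.821, -0.571, 0.0]
force: [0.8, 0.2, -1.9]
grip_width: 0.216
```

Emit:
{"api": "play_rows", "payload": {
  "steps": [
    [[0,0,0],[0,0,-0.1]],
    [[0,0,0],[0,0,-0.17]],
    [[0,0,0],[0,0,-0.17]],
    [[0,0,0],[0,0,-0.17]],
    [[0,0,0],[0,0,-0.17]],
    [[0,0,0],[0,0,-0.17]],
    [[0,0,0],[0,0,-0.17]],
    [[0,0,0],[0,0,-0.17]],
    [[0,0,0],[0,0,-0.17]],
    [[0,0,0],[0,0,-0.111]],
    [[0,0,0],[0,0,0]],
    [[0,0,0],[0,0,0]],
    [[0,0,0],[0,0,0]]
  ]
}}

```text
time_s: 8.55
eef_pos: [429.5, -47.7, 150.0]
ee_rot: [0.0, 1.0, 0.009, -0.0]
force: [0.1, -0.1, -2.4]
grip_width: 0.217
```

Run:
```python
from h import *
from rig import ctrl,cams
s=ctrl.sense(); print(s['grip_width'],s['force'],s['wrist_torque'],s['joints'].round(2))
plan(425.5,-49.9,39,1.1)
for n in ['wrist','top','scene']:
    np.save(f'ci_{n}3.npy',cams.camera_info(n),allow_pickle=True)
    im=cams.capture(n); cv2.imwrite(f'pics/{n}3.png',im[:,:,::-1])
```

```text
0.21670450744997058 [ 0.12253341 -0.10037159 -2.43905205] [-0.05293244 -0.00194864  0.0405708 ] [-0.38  0.16  1.83 -0.    1.15 -0.4 ]
t 8.55 pos [429.5 -47.7 150. ] yaw 0.99 shift [-0.0054  0.0028  0.148 ] max 111.0 norm 111.1 turn [ 0.0002  0.     -0.0025]
```

View pics/wrist3.png

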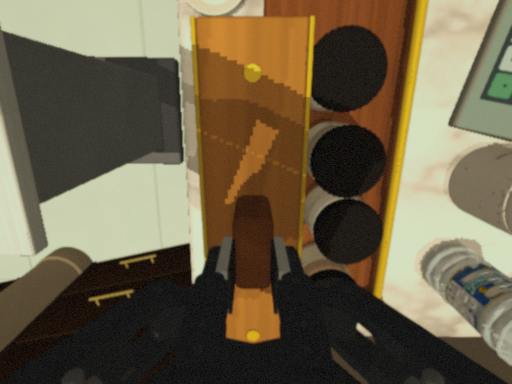

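View pics/top3.png

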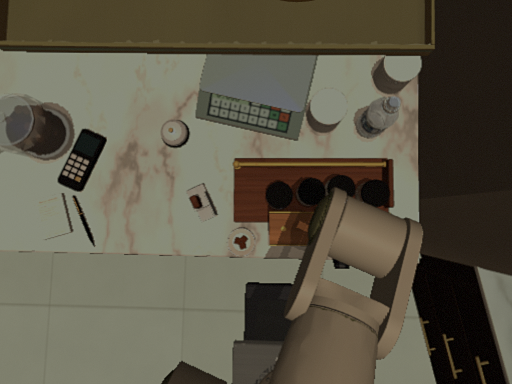

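View pics/scene3.png

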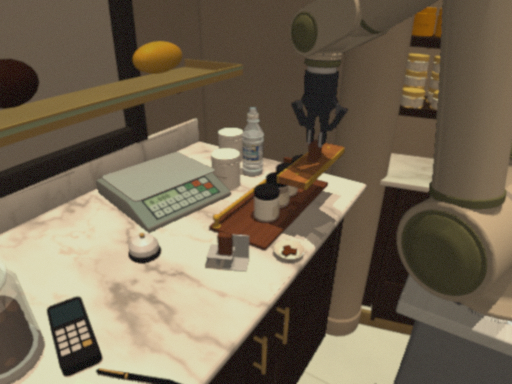

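Run:
```python
import cv2
im=cv2.imread('pics/wrist3.png')
cv2.imwrite('pics/w3a.png',cv2.resize(im[:295,185:440],None,fx=2,fy=2,interpolation=cv2.INTER_CUBIC))
```

```text
(no output)
```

View pics/w3a.png

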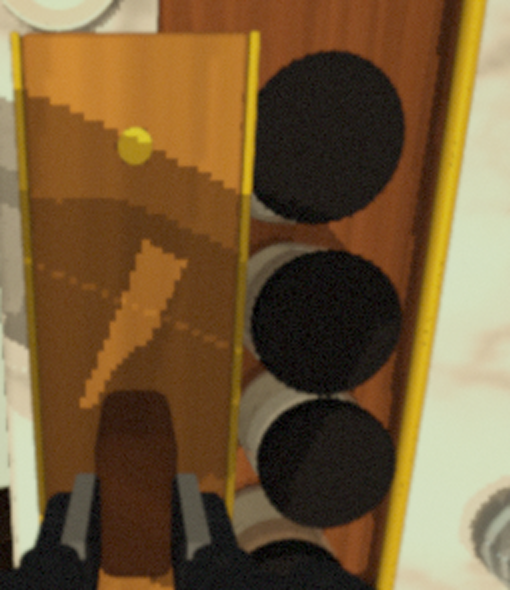

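Run:
```python
from h import *
ci=np.load('ci_wrist3.npy',allow_pickle=True).item()
f=lambda u,v,z: at(ci,(185+u/2-.25,v/2-.25),z)
np.set_printoptions(precision=1,suppress=True)
def ln(a,b,z):
    A,B=f(*a,z),f(*b,z); d=A-B; print(A[:2],B[:2],np.linalg.norm(d),np.degrees(np.arctan2(-d[0],d[1])).round(2))
ln((260,32),(233,505),143); ln((12,35),(40,495),143)
ln((476,0),(386,585),36)
ln((134,145),(138,672),143)
for p in [(331,135),(326,320),(327,462)]: print(f(*p,90)[:2])
```

```text
[462.2  79. ] [464.8 -68.4] 147.44274066940963 1.0
[393.1  77.1] [396.2 -65.6] 142.78023495816254 1.24
[576.  122.2] [ 581.5 -178.9] 301.1679101462385 1.05
[427.6  49.2] [ 432.3 -143.3] 192.57898508461162 1.41
[501.7  59.6]
[508.1 -10.8]
[516.2 -75. ]
```

Emit:
{"api": "play_rows", "payload": {
  "steps": [
    [[-0.0055,0,0.03],[0,0,0]],
    [[0,0,0.04],[0,0,0]],
    [[0,0,0.04],[0,0,0]],
    [[0,0,0.03],[0,0,0]],
    [[0,0,0.0075],[0,0,0]],
    [[0,0,0],[0,0,0]],
    [[0,0,0],[0,0,0]],
    [[0,0,0],[0,0,0]]
  ]
}}

```text
time_s: 9.5
eef_pos: [426.2, -47.9, 40.3]
ee_rot: [0.0, 1.0, 0.01, 0.001]
force: [0.5, 0.1, -2.5]
grip_width: 0.221
```

Run:
```python
from h import *
from rig import ctrl,cams
s=ctrl.sense(); print(s['grip_width'],s['force'],s['wrist_torque'])
plan(476.5,-48,39,1.1)
for n in ['scene','wrist']:
    im=cams.capture(n); cv2.imwrite(f'pics/{n}4.png',im[:,:,::-1])
im=cv2.imread('pics/scene4.png'); cv2.imwrite('pics/s4a.png',cv2.resize(im[130:270,200:370],None,fx=4,fy=4,interpolation=cv2.INTER_CUBIC))
```

```text
0.22134937346357267 [ 0.50090466  0.11960835 -2.53696949] [-0.06365386  0.02651131 -0.02036587]
t 9.5 pos [426.2 -47.9  40.3] yaw 1.09 shift [0.067  0.0014 0.0019] max 50.2 norm 50.3 turn [ 0.0012 -0.0027 -0.0002]
```

View pics/s4a.png

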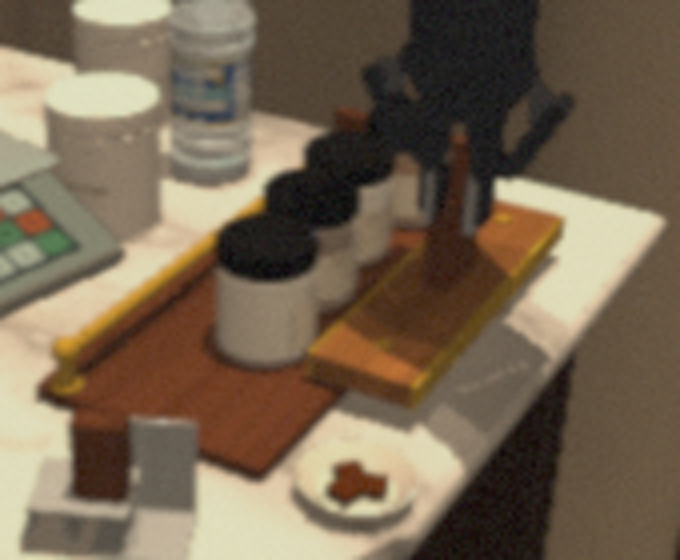

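View pics/wrist4.png

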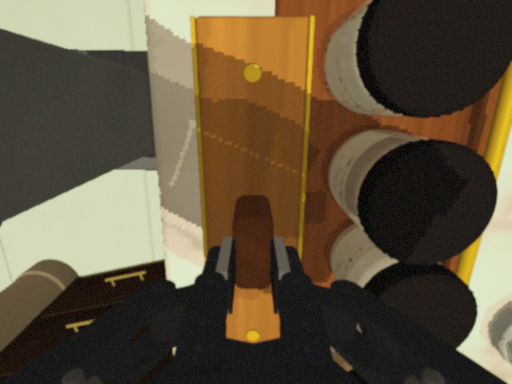

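Emit:
{"api": "play_rows", "payload": {
  "steps": [
    [[0,0,0.0015],[0,0,0]],
    [[0.005,0,0],[0,0,0]],
    [[0.005,0,0],[0,0,0]],
    [[0.005,0,0],[0,0,0]],
    [[0.005,0,0],[0,0,0]],
    [[0.005,0,0],[0,0,0]],
    [[0.005,0,0],[0,0,0]],
    [[0.005,0,0],[0,0,0]],
    [[0.005,0,0],[0,0,0]],
    [[0.005,0,0],[0,0,0]],
    [[0.005,0,0],[0,0,0]]
  ]
}}

```text
time_s: 10.7
eef_pos: [460.2, -46.3, 37.6]
ee_rot: [-0.001, 1.0, 0.01, -0.004]
force: [-14.8, -0.8, 6.8]
grip_width: 0.219
```

Run:
```python
from h import *
from rig import ctrl
s=ctrl.sense(); print(s['grip_width'],s['force'],s['wrist_torque'])
plan(476.5,-48,39,1.1)
```

```text
0.21901825117188103 [-14.81701363  -0.78167421   6.84117813] [-0.02732798  2.93686036  0.07802297]
t 10.7 pos [460.2 -46.3  37.6] yaw 1.15 shift [ 0.0217  0.0028 -0.002 ] max 16.3 norm 16.5 turn [-0.0022  0.0102  0.001 ]
```

Emit:
{"api": "play_rows", "payload": {
  "steps": [
    [[0,0,-0.003],[0,0.008,0]],
    [[0,0,0],[0,0,0]],
    [[0,0,0],[0,0,0]]
  ]
}}

```text
time_s: 11.0
eef_pos: [461.3, -46.4, 39.6]
ee_rot: [-0.001, 1.0, 0.01, 0.001]
force: [-7.4, -0.8, -1.5]
grip_width: 0.22
```

Run:
```python
from h import *
from rig import ctrl,cams
s=ctrl.sense(); print(s['grip_width'],s['force'],s['wrist_torque'])
plan(476.5,-48,39,1.1)
for n in ['scene','wrist']:
    im=cams.capture(n); cv2.imwrite(f'pics/{n}5.png',im[:,:,::-1])
im=cv2.imread('pics/scene5.png'); cv2.imwrite('pics/s5a.png',cv2.resize(im[130:270,200:370],None,fx=4,fy=4,interpolation=cv2.INTER_CUBIC))
```

```text
0.21995745988601295 [-7.36566203 -0.83588906 -1.48559444] [0.03291962 1.42340123 0.01061933]
t 11.0 pos [461.3 -46.4  39.6] yaw 1.11 shift [0.0203 0.0026 0.0008] max 15.2 norm 15.3 turn [-0.0018 -0.0018  0.0002]
```

View pics/s5a.png

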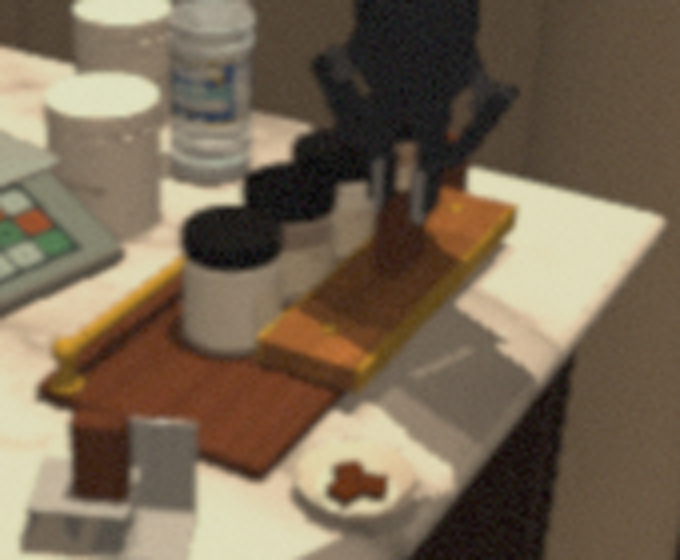

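View pics/wrist5.png

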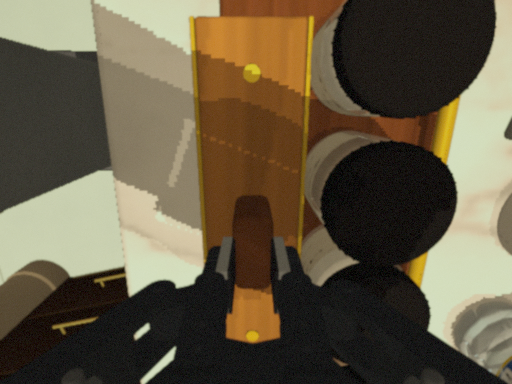

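Emit:
{"api": "play_rows", "payload": {
  "steps": [
    [[0.003,0,0],[0,0.004,0]],
    [[0.003,0,-0.0005],[0,0.002,0]],
    [[0.003,0,0],[0,0,0]],
    [[0.003,0,0],[0,0,0]]
  ]
}}

```text
time_s: 11.5
eef_pos: [469.9, -46.2, 39.7]
ee_rot: [-0.001, 1.0, 0.01, 0.002]
force: [-7.2, -1.5, -3.1]
grip_width: 0.218
```

```bash
cat > st.py <<'E'
from h import *
from rig import ctrl
s=ctrl.sense(); print(round(s['grip_width'],3),s['force'].round(1),s['wrist_torque'].round(2))
plan(476.5,-48,39,1.1)
E
python3 st.py
```

```text
0.218 [-7.2 -1.5 -3.1] [-0.07  1.62  0.01]
t 11.5 pos [469.9 -46.2  39.7] yaw 1.11 shift [0.0087 0.0026 0.001 ] max 6.5 norm 6.9 turn [-0.0021 -0.0063  0.0003]
```

Emit:
{"api": "play_rows", "payload": {
  "steps": [
    [[0.0025,0,0],[0,0,0]],
    [[0.002,0,0],[0,0,0]],
    [[0.002,0,0],[0,0,0]]
  ]
}}

```text
time_s: 11.8
eef_pos: [474.8, -46.0, 39.7]
ee_rot: [-0.001, 1.0, 0.01, 0.002]
force: [-6.4, -0.2, -4.4]
grip_width: 0.217
```

```bash
python3 st.py
```

```text
0.217 [-6.4 -0.2 -4.4] [-0.01  1.54  0.01]
t 11.8 pos [474.8 -46.   39.7] yaw 1.11 shift [0.0022 0.0027 0.001 ] max 2.0 norm 2.7 turn [-0.0021 -0.0063  0.0003]
```

Still only sliding friction; continue in small steps, watching the force.

Emit:
{"api": "play_rows", "payload": {
  "steps": [
    [[0.0015,0,0],[0,0,0]],
    [[0.0015,0,0],[0,0,0]]
  ]
}}

```text
time_s: 12.0
eef_pos: [476.9, -46.0, 39.7]
ee_rot: [-0.001, 1.0, 0.01, 0.002]
force: [-9.6, 0.1, -1.7]
grip_width: 0.221
```

```bash
python3 st.py
```

```text
0.221 [-9.6  0.1 -1.7] [-0.03  2.08 -0.07]
t 12.0 pos [476.9 -46.   39.7] yaw 1.11 shift [-0.0006  0.0027  0.001 ] max 2.0 norm 2.2 turn [-0.0023 -0.006   0.0002]
```

Emit:
{"api": "play_rows", "payload": {
  "steps": [
    [[0.0013,0,0],[0,0,0]],
    [[0.0013,0,0],[0,0,0]]
  ]
}}

```text
time_s: 12.2
eef_pos: [477.2, -45.9, 39.8]
ee_rot: [-0.001, 1.0, 0.01, 0.0]
force: [-19.6, -1.8, 7.5]
grip_width: 0.216
```

```bash
python3 st.py
```

```text
0.216 [-19.6  -1.8   7.5] [-0.4   3.93 -0.07]
t 12.2 pos [477.2 -45.9  39.8] yaw 1.14 shift [-0.001   0.0028  0.0011] max 2.1 norm 2.4 turn [-0.0027 -0.0006  0.0008]
```

Emit:
{"api": "play_rows", "payload": {
  "steps": [
    [[0.0013,0,-0.0007],[0,0.004,0]],
    [[0.0013,0,0],[0,0,0]],
    [[0,0,0],[0,0,0]]
  ]
}}

```text
time_s: 12.5
eef_pos: [477.6, -45.8, 40.1]
ee_rot: [-0.001, 1.0, 0.01, -0.0]
force: [-23.7, -3.6, 8.0]
grip_width: 0.224
```

```bash
python3 st.py
python3 - <<'E'
from h import *
from rig import ctrl,cams
for n in ['scene','wrist','top']:
    np.save(f'ci_{n}6.npy',cams.camera_info(n),allow_pickle=True)
    im=cams.capture(n); cv2.imwrite(f'pics/{n}6.png',im[:,:,::-1])
im=cv2.imread('pics/scene6.png'); cv2.imwrite('pics/s6a.png',cv2.resize(im[130:270,200:370],None,fx=4,fy=4,interpolation=cv2.INTER_CUBIC))
im=cv2.imread('pics/top6.png'); cv2.imwrite('pics/t6a.png',cv2.resize(im[140:240,220:410],None,fx=4,fy=4,interpolation=cv2.INTER_CUBIC))
E
```

```text
0.224 [-23.7  -3.6   8. ] [-0.62  4.68 -0.08]
t 12.5 pos [477.6 -45.8  40.1] yaw 1.16 shift [-0.0015  0.0029  0.0014] max 2.2 norm 2.7 turn [-0.0031  0.0004  0.0013]
```

View pics/s6a.png

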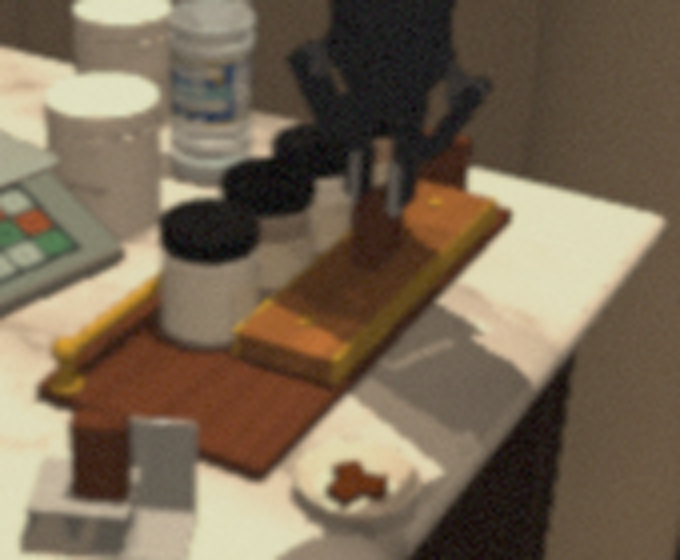

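View pics/wrist6.png

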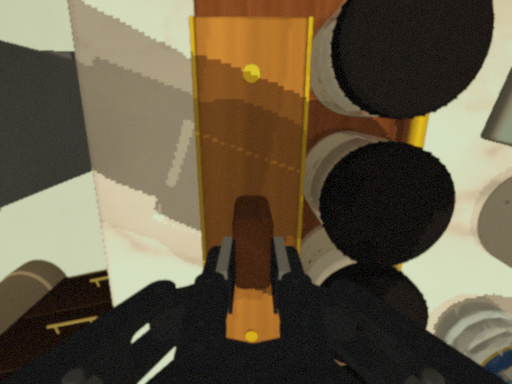

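View pics/t6a.png

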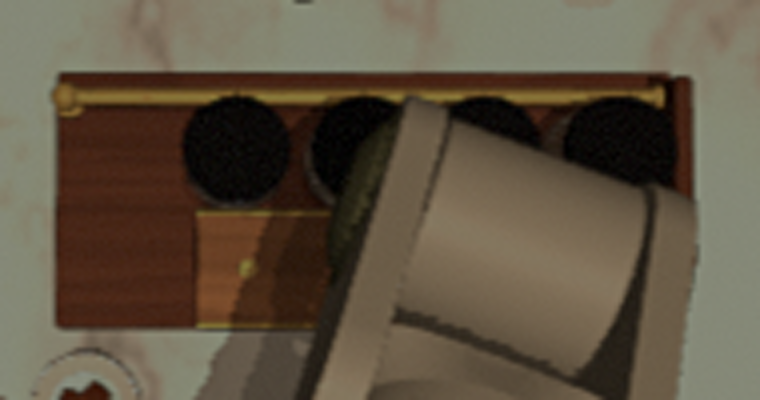

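Emit:
{"api": "play_rows", "payload": {
  "steps": [
    [[-0.003,0,0],[0,-0.005,0]],
    [[-0.01,0,0],[0,-0.003,0]],
    [[-0.02,0,0],[0,0,0]],
    [[-0.025,0,0],[0,0,0]],
    [[0,0,-0.04],[0,0,0]],
    [[0,0,-0.06],[0,0,0]],
    [[0,0,-0.05],[0,0,0]],
    [[0,0,0],[0,0,0]],
    [[0,0,0],[0,0,0]]
  ]
}}

```text
time_s: 13.55
eef_pos: [438.9, -47.4, 153.7]
ee_rot: [0.0, 1.0, 0.009, 0.005]
force: [-0.1, -0.8, -3.4]
grip_width: 0.219
```

```bash
python3 st.py
python3 - <<'E'
from h import *
from rig import ctrl,cams
plan(527.5,401,150,-69.6)
for n in ['scene','wrist','top']:
    np.save(f'ci_{n}7.npy',cams.camera_info(n),allow_pickle=True)
    im=cams.capture(n); cv2.imwrite(f'pics/{n}7.png',im[:,:,::-1])
im=cv2.imread('pics/scene7.png'); cv2.imwrite('pics/s7a.png',cv2.resize(im[130:270,200:370],None,fx=4,fy=4,interpolation=cv2.INTER_CUBIC))
im=cv2.imread('pics/top7.png'); cv2.imwrite('pics/t7a.png',cv2.resize(im[140:240,220:410],None,fx=4,fy=4,interpolation=cv2.INTER_CUBIC))
E
```

```text
0.219 [-0.1 -0.8 -3.4] [0.   0.09 0.01]
t 13.55 pos [438.9 -47.4 153.7] yaw 1.09 shift [0.0486 0.0016 0.1535] max 115.1 norm 120.8 turn [ 0.0006 -0.0122 -0.0003]
t 13.55 pos [438.9 -47.4 153.7] yaw 1.09 shift [ 0.1294 -0.5956  0.006 ] max 446.7 norm 457.1 turn [-0.007  -0.0109  1.5708]
```

View pics/t7a.png

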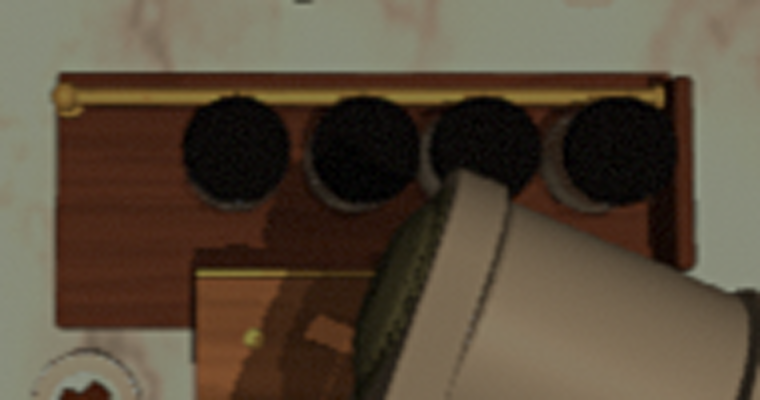

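View pics/wrist7.png

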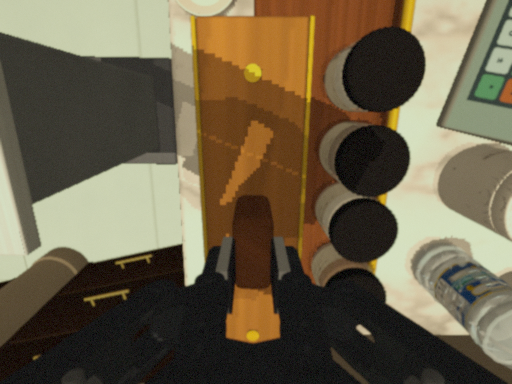

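Emit:
{"api": "play_rows", "payload": {
  "steps": [
    [[0,0,0],[-0.006,-0.011,0]],
    [[0,0,0],[0,0,0.1]],
    [[0,0,0],[0,0,0.17]],
    [[0,0,0],[0,0,0.17]],
    [[0,0,0],[0,0,0.17]],
    [[0,0,0],[0,0,0.17]],
    [[0,0,0],[0,0,0.17]],
    [[0,0,0],[0,0,0.17]],
    [[0,0,0],[0,0,0.17]],
    [[0,0,0],[0,0,0.17]],
    [[0,0,0],[0,0,0.111]]
  ]
}}

```text
time_s: 14.8
eef_pos: [438.4, -47.3, 152.9]
ee_rot: [0.002, 0.82, -0.573, 0.0]
force: [-0.4, 0.4, -2.5]
grip_width: 0.221
```

Emit:
{"api": "play_rows", "payload": {
  "steps": [
    [[-0.03,-0.0185,0],[0,0,0]],
    [[-0.05,-0.031,0],[0,0,0]],
    [[-0.05,-0.031,0],[0,0,0]],
    [[-0.05,-0.031,0],[0,0,0]],
    [[-0.05,-0.031,0],[0,0,0]],
    [[-0.05,-0.031,0],[0,0,0]],
    [[-0.05,-0.031,0],[0,0,0]],
    [[-0.05,-0.031,0],[0,0,0]],
    [[-0.05,-0.031,0],[0,0,0]],
    [[-0.05,-0.031,0],[0,0,0]],
    [[-0.0387,-0.0215,0],[0,0,0]],
    [[0,0,0.05],[0,0,0]],
    [[0,0,0.05],[0,0,0]],
    [[0,0,0.03],[0,0,0]],
    [[0,0,0.015],[0,0,0]],
    [[0,0,0],[0,0,0]],
    [[0,0,0],[0,0,0]],
    [[0,0,0],[0,0,0]]
  ]
}}

```text
time_s: 16.6
eef_pos: [528.0, 400.5, 44.3]
ee_rot: [0.001, 0.821, -0.571, 0.002]
force: [-1.0, 0.2, -3.0]
grip_width: 0.221
```

```bash
python3 st.py; python3 -c "
from h import *
plan(527.5,401,25,-69.6)"
```

```text
0.221 [-1.   0.2 -3. ] [ 0.04 -0.04  0.02]
t 16.6 pos [528.  400.5  44.3] yaw -69.6 shift [0.5366 0.2728 0.0091] max 402.4 norm 451.5 turn [ 0.0026 -0.0046 -1.5712]
t 16.6 pos [528.  400.5  44.3] yaw -69.6 shift [-0.0009  0.0004  0.0258] max 19.3 norm 19.3 turn [-0.0005 -0.0049 -0.0001]
```

Emit:
{"api": "play_rows", "payload": {
  "steps": [
    [[0,0,0.012],[0,-0.005,0]],
    [[0,0,0.007],[0,0,0]],
    [[0,0,0.004],[0,0,0]],
    [[0,0,0.0015],[0,0,0]],
    [[0,0,0],[0,0,0]],
    [[0,0,0],[0,0,0]]
  ]
}}

```text
time_s: 17.2
eef_pos: [527.1, 400.1, 24.6]
ee_rot: [0.001, 0.821, -0.571, -0.001]
force: [-3.4, -0.9, 3.5]
grip_width: 0.216
```

```bash
python3 st.py
```

```text
0.216 [-3.4 -0.9  3.5] [-0.27  0.43 -0.08]
t 17.2 pos [527.1 400.1  24.6] yaw -69.6 shift [ 0.5365  0.2716 -0.0184] max 402.4 norm 451.2 turn [ 2.700e-03  1.400e-03 -1.571e+00]
```

Emit:
{"api": "play_rows", "payload": {
  "steps": [
    [[0,0,0],[0,0,0]],
    [[0,0,0],[0,0,0]],
    [[0,0,0],[0,0,0]],
    [[0,0,0],[0,0,0]],
    [[0,0,0],[0,0,0]],
    [[0,0,0],[0,0,0]],
    [[0,0,0],[0,0,0]]
  ],
  "grip": 0
}}

```text
time_s: 17.9
eef_pos: [527.2, 400.0, 24.3]
ee_rot: [0.001, 0.821, -0.571, -0.001]
force: [0.2, 0.0, 1.3]
grip_width: 0.999
```

Emit:
{"api": "play_rows", "payload": {
  "steps": [
    [[0,0,-0.03],[0,0,0]],
    [[0,0,-0.06],[0,0,0]],
    [[0,0,-0.06],[0,0,0]],
    [[0,0,-0.06],[0,0,0]]
  ]
}}

```text
time_s: 18.3
eef_pos: [527.2, 400.1, 183.7]
ee_rot: [0.001, 0.821, -0.571, -0.001]
force: [-0.6, -0.2, 0.1]
grip_width: 0.999
```

```bash
python3 -c "
from h import *
plan(440,250,185,23)"
```

```text
t 18.3 pos [527.2 400.1 183.7] yaw -69.6 shift [ 0.147   0.1788 -0.0013] max 134.1 norm 173.6 turn [ 0.0026  0.0022 -2.0578]
```

```bash
python3 -c "
from h import *
plan(483,247,185,23.5)"
```

```text
t 18.3 pos [527.2 400.1 183.7] yaw -69.6 shift [ 0.1708  0.1264 -0.0014] max 128.1 norm 159.4 turn [ 0.0026  0.0022 -2.0689]
```

Emit:
{"api": "play_rows", "payload": {
  "steps": [
    [[0.043,0.032,0],[0,0,0]],
    [[0.043,0.032,0],[0,0,0]],
    [[0.043,0.031,0],[0,0,0]],
    [[0.042,0.031,0],[0,0,0]],
    [[0,0,0],[0,0,-0.12]],
    [[0,0,0],[0,0,-0.18]],
    [[0,0,0],[0,0,-0.18]],
    [[0,0,0],[0,0,-0.18]],
    [[0,0,0],[0,0,-0.18]],
    [[0,0,0],[0,0,-0.18]],
    [[0,0,0],[0,0,-0.18]],
    [[0,0,0],[0,0,-0.18]],
    [[0,0,0],[0,0,-0.18]],
    [[0,0,0],[0,0,-0.18]],
    [[0,0,0],[0,0,-0.18]],
    [[0,0,0],[0,0,-0.149]],
    [[0,0,0],[0,0,0]],
    [[0,0,0],[0,0,0]],
    [[0,0,0],[0,0,0]]
  ]
}}

```text
time_s: 20.2
eef_pos: [483.6, 247.1, 182.1]
ee_rot: [0.0, 0.979, 0.203, -0.001]
force: [0.8, -0.4, -1.0]
grip_width: 1.002
```

Run:
```python
from h import *
from rig import ctrl,cams
plan(483,247,60,23.5)
for n in ['wrist','top']:
    np.save(f'ci_{n}8.npy',cams.camera_info(n),allow_pickle=True)
    im=cams.capture(n); cv2.imwrite(f'pics/{n}8.png',im[:,:,::-1])
```

```text
t 20.2 pos [483.6 247.1 182.1] yaw 23.37 shift [-0.0004 -0.0003  0.1628] max 122.1 norm 122.1 turn [ 0.0002  0.0029 -0.0029]
```

View pics/wrist8.png

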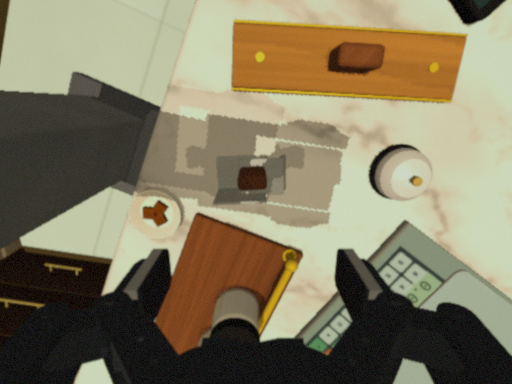

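View pics/top8.png

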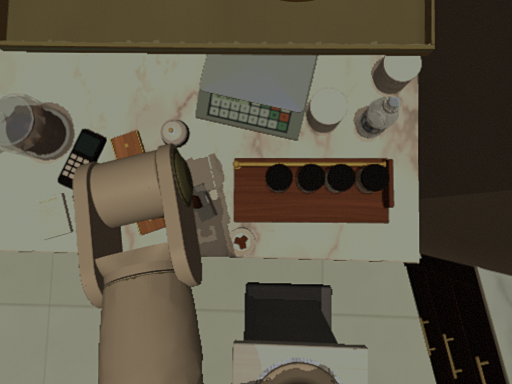

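Run:
```python
import cv2
im=cv2.imread('pics/wrist8.png')
cv2.imwrite('pics/w8a.png',cv2.resize(im[135:220,190:310],None,fx=6,fy=6,interpolation=cv2.INTER_CUBIC))
cv2.imwrite('pics/w8b.png',cv2.resize(im[200:310,180:330],None,fx=5,fy=5,interpolation=cv2.INTER_CUBIC))
```

```text
(no output)
```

View pics/w8a.png

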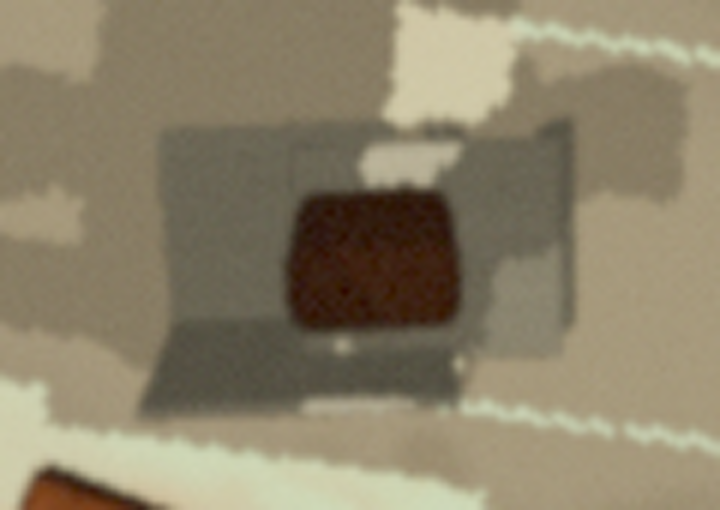

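View pics/w8b.png

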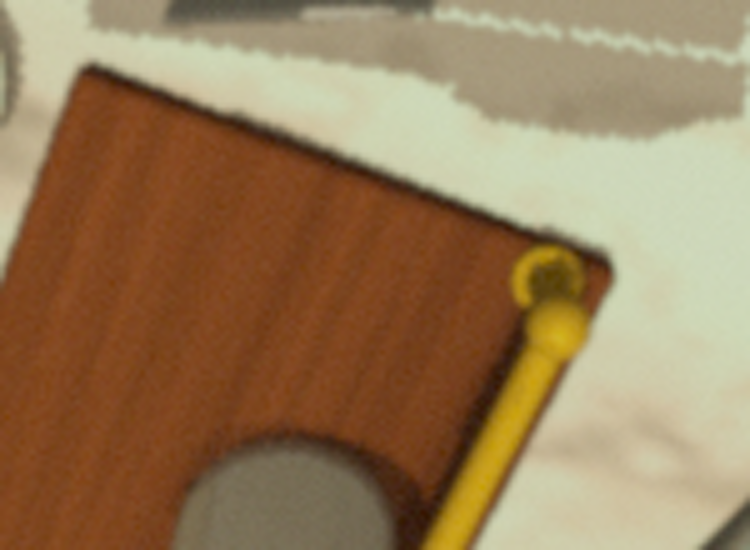

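Run:
```python
from h import *
np.set_printoptions(precision=1,suppress=True)
ci=np.load('ci_wrist8.npy',allow_pickle=True).item()
a=lambda u,v,z: at(ci,(190+(u+.5)/6-.5,135+(v+.5)/6-.5),z)[:2]
b=lambda u,v,z: at(ci,(180+(u+.5)/5-.5,200+(v+.5)/5-.5),z)[:2]
A,B=a(140,415,60),a(457,406,60); d=B-A; th=np.degrees(np.arctan2(d[1],d[0])); print('blade',A,B,np.linalg.norm(d),th)
A2,B2=a(290,328,79),a(459,324,79); d=B2-A2; print('handle -y edge',A2,B2,np.linalg.norm(d),np.degrees(np.arctan2(d[1],d[0])))
F=a(162,130,3); G=a(172,320,3); print('foot',F,G)
th=np.radians(23.4); M=np.array([[np.cos(th),-np.sin(th)],[np.sin(th),np.cos(th)]])
print('origin est', B-M@[-11,-22], A-M@[-71,-22], A2-M@[-41,-2],B2-M@[-11,-2],F-M@[-71,22])
print('ball',b(557,327,36),'corners',b(90,67,12),b(612,268,12))
# rail center line
R1=b(449,549,36);R0=b(546,355,36);print('rail',R0,R1,np.degrees(np.arctan2(-(R0-R1)[0],(R0-R1)[1])))
```

```text
blade [453.4 206.8] [506.1 231.6] 58.20652482505164 25.150306018375375
handle -y edge [471.1 238.7] [497.  250.7] 28.556729686476434 24.83272678179463
foot [435.1 245.7] [452.  208.2]
origin est [507.4 256.1] [509.8 255.2] [507.9 256.8] [506.3 256.9] [509.  253.7]
ball [574.8 159.9] corners [439.7 168.9] [589.6 170.3]
rail [575.7 151.4] [577.7  86.6] 1.763841431802534
```

```bash
python3 -c "
from h import *
plan(481.6,251.2,42,24.6)"
```

```text
t 20.3 pos [483.6 247.1 182.1] yaw 23.42 shift [ 1.000e-04 -6.100e-03  1.868e-01] max 140.1 norm 140.2 turn [ 0.0001  0.0029 -0.0263]
```

Emit:
{"api": "play_rows", "payload": {
  "steps": [
    [[0,-0.006,0.03],[0,0.003,-0.026]],
    [[0,0,0.045],[0,0,0]],
    [[0,0,0.045],[0,0,0]],
    [[0,0,0.04],[0,0,0]],
    [[0,0,0.026],[0,0,0]],
    [[0,0,0],[0,0,0]],
    [[0,0,0],[0,0,0]]
  ]
}}

```text
time_s: 21.0
eef_pos: [482.2, 251.3, 43.2]
ee_rot: [0.0, 0.977, 0.213, 0.0]
force: [0.0, -0.4, 0.7]
grip_width: 0.998
```

Run:
```python
from h import *
from rig import ctrl,cams
plan(481.6,251.2,42,24.6)
for n in ['wrist']:
    np.save(f'ci_{n}9.npy',cams.camera_info(n),allow_pickle=True)
    im=cams.capture(n); cv2.imwrite(f'pics/{n}9.png',im[:,:,::-1])
    cv2.imwrite('pics/w9a.png',cv2.resize(im[60:320,120:390,::-1],None,fx=2,fy=2))
```

```text
t 21.0 pos [482.2 251.3  43.2] yaw 24.65 shift [-0.0007 -0.0002  0.0017] max 1.2 norm 1.4 turn [ 0.0003 -0.0009  0.001 ]
```

View pics/w9a.png

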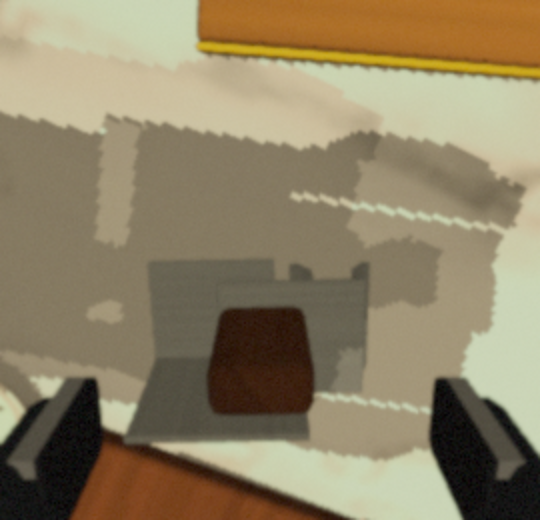

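Emit:
{"api": "play_rows", "payload": {
  "steps": [
    [[0,0,0],[0,0,0]],
    [[0,0,0],[0,0,0]],
    [[0,0,0],[0,0,0]],
    [[0,0,0],[0,0,0]],
    [[0,0,0],[0,0,0]],
    [[0,0,0],[0,0,0]],
    [[0,0,0],[0,0,0]],
    [[0,0,0],[0,0,0]],
    [[0,0,0],[0,0,0]]
  ],
  "grip": 1,
  "squeeze": 100
}}

```text
time_s: 21.95
eef_pos: [482.2, 251.3, 43.5]
ee_rot: [0.0, 0.977, 0.214, 0.001]
force: [-1.0, 0.4, 7.1]
grip_width: 0.299
```

```bash
python3 st.py
python3 - <<'E'
from h import *
from rig import ctrl,cams
for n in ['wrist']:
    np.save(f'ci_{n}10.npy',cams.camera_info(n),allow_pickle=True)
    im=cams.capture(n); cv2.imwrite(f'pics/{n}10.png',im[:,:,::-1])
    cv2.imwrite('pics/w10a.png',cv2.resize(im[60:320,120:390,::-1],None,fx=2,fy=2))
E
```

```text
0.299 [-1.   0.4  7.1] [-0.09  0.3   0.02]
t 21.95 pos [482.2 251.3  43.5] yaw 24.68 shift [-0.1735  0.3595  0.0058] max 269.6 norm 299.4 turn [ 0.     -0.0018  0.5239]
```

View pics/w10a.png

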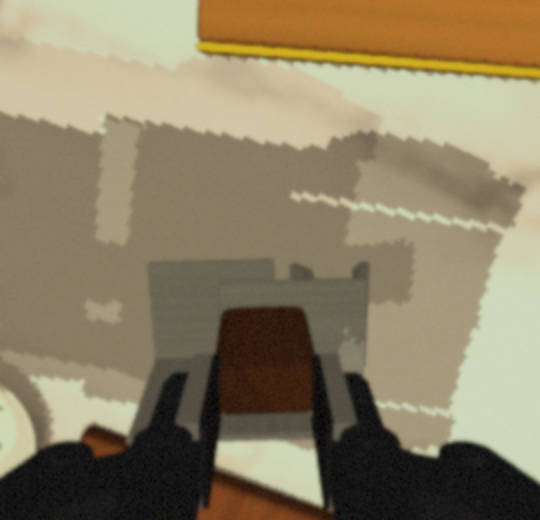

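Run:
```python
from h import *
np.set_printoptions(precision=1,suppress=True)
ci=np.load('ci_wrist9.npy',allow_pickle=True).item()
f=lambda u,v,z: at(ci,(120+(u+.5)/2-.5,60+(v+.5)/2-.5),z)[:2]
th=np.radians(24.67); M=np.array([[np.cos(th),-np.sin(th)],[np.sin(th),np.cos(th)]]); T=np.array([482.2,251.3])
for nm,p,o in [('blade L',(126,442,60),(-71,-22)),('blade R',(309,438,60),(-11,-22)),('foot L+y',(150,261,3),(-71,22)),('handle -y R',(313,411,79),(-11,-2)),('handle -y L',(208,412,79),(-41,-2)),('handle base +y',(222,308,30),(-41,14)),('handle base+y R',(304,308,30),(-11,14)),('foot -y',(150,358,3),(-71,-22)),('foot +y edge',(274,259,3),(-21,22))]:
    w=f(*p); print(nm,w,'tool-rel in stop axes',M.T@(w-T),'expected',o,'=> tcp in stop',np.array(o)-M.T@(w-T))
```

```text
blade L [453.8 206.5] tool-rel in stop axes [-44.5 -28.9] expected (-71, -22) => tcp in stop [-26.5   6.9]
blade R [506.5 232.3] tool-rel in stop axes [ 14.1 -27.4] expected (-11, -22) => tcp in stop [-25.1   5.4]
foot L+y [435.1 245.9] tool-rel in stop axes [-45.1  14.8] expected (-71, 22) => tcp in stop [-25.9   7.2]
handle -y R [496.9 251.4] tool-rel in stop axes [13.4 -6. ] expected (-11, -2) => tcp in stop [-24.4   4. ]
handle -y L [470.6 239. ] tool-rel in stop axes [-15.6  -6.3] expected (-41, -2) => tcp in stop [-25.4   4.3]
handle base +y [466.2 250. ] tool-rel in stop axes [-15.1   5.5] expected (-41, 14) => tcp in stop [-25.9   8.5]
handle base+y R [492.5 262. ] tool-rel in stop axes [13.8  5.5] expected (-11, 14) => tcp in stop [-24.8   8.5]
foot -y [450.2 206.7] tool-rel in stop axes [-47.7 -27.2] expected (-71, -22) => tcp in stop [-23.3   5.2]
foot +y edge [479.  266.9] tool-rel in stop axes [ 3.6 15.6] expected (-21, 22) => tcp in stop [-24.6   6.4]
```

Emit:
{"api": "play_rows", "payload": {
  "steps": [
    [[0,0,-0.02],[0,0,0]],
    [[0,0,-0.045],[0,0,0]],
    [[0,0,-0.045],[0,0,0.104]],
    [[0,0,0],[0,0,0.14]],
    [[0,0,0],[0,0,0.14]],
    [[0,0,0],[0,0,0.14]],
    [[0,0,0],[0,0,0]],
    [[0,0,0],[0,0,0]]
  ]
}}

```text
time_s: 22.8
eef_pos: [481.6, 251.1, 124.9]
ee_rot: [0.0, 1.0, 0.011, -0.0]
force: [-0.1, 1.3, -2.1]
grip_width: 0.299
```

```bash
python3 -c "
from h import *
plan(550.2,126.7,125,1.1)"
```

```text
t 22.8 pos [481.6 251.1 124.9] yaw 1.26 shift [ 8.770e-02  1.679e-01 -1.000e-04] max 125.9 norm 142.1 turn [0.0002 0.0004 0.0035]
```

Emit:
{"api": "play_rows", "payload": {
  "steps": [
    [[0.017,0.033,0],[0,0,0.003]],
    [[0.0175,0.034,0],[0,0,0]],
    [[0.0175,0.034,0],[0,0,0]],
    [[0.0175,0.034,0],[0,0,0]],
    [[0.018,0.033,0],[0,0,0]],
    [[0,0,0],[0,0,0]],
    [[0,0,0],[0,0,0]],
    [[0,0,0],[0,0,0]]
  ]
}}

```text
time_s: 23.6
eef_pos: [549.1, 127.0, 125.0]
ee_rot: [-0.0, 1.0, 0.009, -0.0]
force: [0.5, -0.7, -1.9]
grip_width: 0.298
```

Run:
```python
from h import *
from rig import ctrl,cams
plan(550.2,126.7,57.5,1.1)
for n in ['wrist','scene','top']:
    np.save(f'ci_{n}11.npy',cams.camera_info(n),allow_pickle=True)
    im=cams.capture(n); cv2.imwrite(f'pics/{n}11.png',im[:,:,::-1])
im=cv2.imread('pics/scene11.png'); cv2.imwrite('pics/s11a.png',cv2.resize(im[130:270,180:350],None,fx=4,fy=4,interpolation=cv2.INTER_CUBIC))
```

```text
t 23.6 pos [549.1 127.  125. ] yaw 1.06 shift [0.0015 0.0004 0.0899] max 67.5 norm 67.5 turn [-0.0001  0.0005 -0.001 ]
```

View pics/s11a.png

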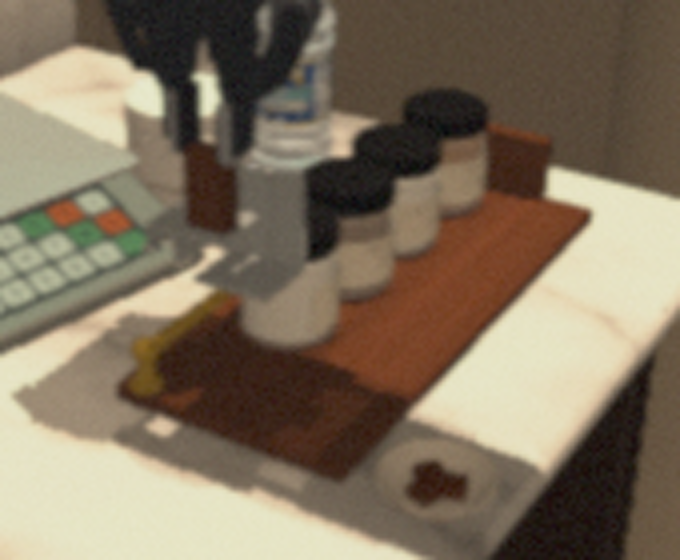

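View pics/wrist11.png

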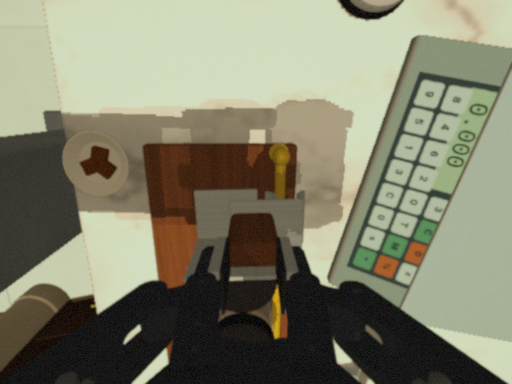

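View pics/top11.png

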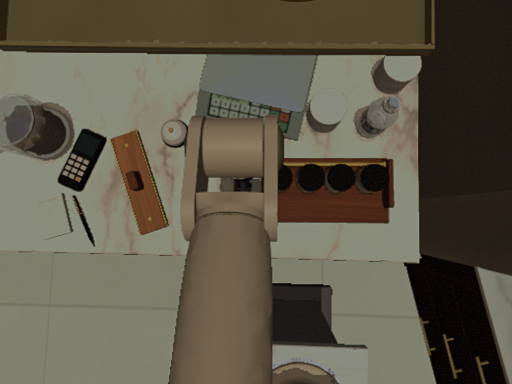

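Run:
```python
import cv2
im=cv2.imread('pics/wrist11.png')
cv2.imwrite('pics/w11a.png',cv2.resize(im[130:345,130:330],None,fx=3.4,fy=3.4,interpolation=cv2.INTER_CUBIC)[:, :])
```

```text
(no output)
```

View pics/w11a.png

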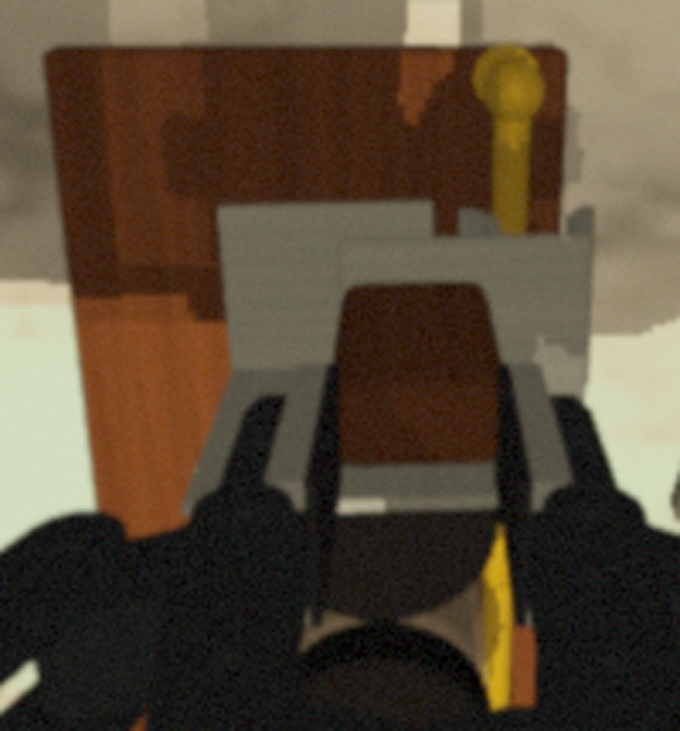

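Run:
```python
from h import *
np.set_printoptions(precision=1,suppress=True)
ci=np.load('ci_wrist11.npy',allow_pickle=True).item()
f=lambda u,v,z: at(ci,(130+(u+.5)/3.4-.5,130+(v+.5)/3.4-.5),z)[:2]
print('ball',f(517,88,36),'rail',f(511.5,150,36),f(513,225,36))
print('board',f(48,48,12),f(566,48,12))
T=np.array([549.1,127.0]);th=np.radians(1.08);M=np.array([[np.cos(th),-np.sin(th)],[np.sin(th),np.cos(th)]])
print('origin from tcp',T+M@[25.7,-6.2])
print('foot L',f(218,204,84.5)-M@[-71,22],'foot R',f(433,202,84.5)-M@[-21,22])
print('lips',f(460,208,89.5),f(595,206,89.5))
print('housing top',f(341,239,110.5),f(590,235,110.5))
print('bladeL',f(185,512,141.5)-M@[-71,-22])
```

```text
ball [575.6 161.6] rail [575.  144.2] [576.4 122.4]
board [439.4 166.9] [592.  169.7]
origin from tcp [574.9 121.3]
foot L [574.2 120.8] foot R [573.9 121.3]
lips [558.5 143. ] [589.  144.1]
housing top [533.2 142.2] [584.3 144. ]
bladeL [576.5 120.9]
```

Emit:
{"api": "play_rows", "payload": {
  "steps": [
    [[0.0018,0,0.02],[0,0,0]],
    [[0,0,0.025],[0,0,0]],
    [[0,0,0.02],[0,0,0]],
    [[0,0,0.01],[0,0,0]],
    [[0,0,0.005],[0,0,0]],
    [[0,0,0],[0,0,0]],
    [[0,0,0],[0,0,0]]
  ]
}}

```text
time_s: 24.45
eef_pos: [551.3, 126.5, 65.8]
ee_rot: [0.0, 1.0, 0.008, 0.001]
force: [-0.6, -0.3, -1.2]
grip_width: 0.298
```

```bash
python3 st.py;python3 -c "
from h import *
plan(550.5,126.7,57.5,1.1)"
```

```text
0.298 [-0.6 -0.3 -1.2] [-0.03 -0.01 -0.03]
t 24.45 pos [551.3 126.5  65.8] yaw 0.97 shift [-0.1037  0.2309  0.0356] max 173.2 norm 191.7 turn [ 0.0001 -0.0016 -0.0028]
t 24.45 pos [551.3 126.5  65.8] yaw 0.97 shift [-0.0011 -0.0003  0.011 ] max 8.3 norm 8.3 turn [ 0.0001 -0.0016 -0.0028]
```

Emit:
{"api": "play_rows", "payload": {
  "steps": [
    [[0,0,0.004],[0,0,0]],
    [[0,0,0.003],[0,0,0]],
    [[0,0,0.002],[0,0,0]],
    [[0,0,0],[0,0,0]],
    [[0,0,0],[0,0,0]]
  ]
}}

```text
time_s: 24.95
eef_pos: [550.9, 126.3, 58.3]
ee_rot: [0.0, 1.0, 0.008, 0.0]
force: [-0.2, 0.8, -1.4]
grip_width: 0.293
```

```bash
python3 st.py
python3 - <<'E'
from h import *
from rig import ctrl,cams
for n in ['scene']:
    im=cams.capture(n); cv2.imwrite(f'pics/{n}12.png',im[:,:,::-1])
im=cv2.imread('pics/scene12.png'); cv2.imwrite('pics/s12a.png',cv2.resize(im[130:270,180:350],None,fx=4,fy=4,interpolation=cv2.INTER_CUBIC))
E
```

```text
0.293 [-0.2  0.8 -1.4] [ 0.02 -0.03 -0.05]
t 24.95 pos [550.9 126.3  58.3] yaw 0.96 shift [-0.1031  0.2307  0.0258] max 173.1 norm 190.5 turn [ 0.0001 -0.0001 -0.0031]
```

View pics/s12a.png

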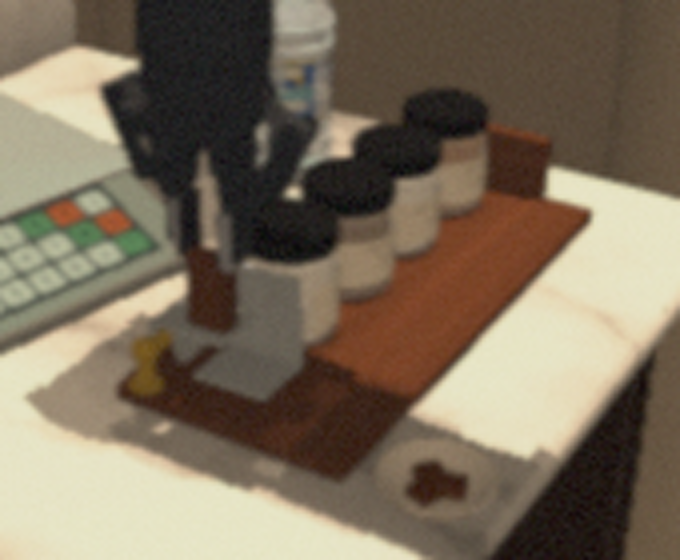

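Emit:
{"api": "play_rows", "payload": {
  "steps": [
    [[0,0.005,0],[0,0,0.003]],
    [[0,0.006,0],[0,0,0]],
    [[0,0.006,0],[0,0,0]],
    [[0,0.006,0],[0,0,0]],
    [[0,0.006,0],[0,0,0]],
    [[0,0.004,0],[0,0,0]]
  ]
}}

```text
time_s: 25.6
eef_pos: [551.2, 102.5, 58.7]
ee_rot: [-0.001, 1.0, 0.007, 0.0]
force: [-1.7, 11.4, 2.3]
grip_width: 0.296
```

```bash
python3 st.py
```

```text
0.296 [-1.7 11.4  2.3] [ 1.95  0.42 -0.15]
t 25.6 pos [551.2 102.5  58.7] yaw 0.77 shift [-0.1022  0.1993  0.0258] max 149.5 norm 169.1 turn [-0.0034 -0.0002 -0.0074]
```

Emit:
{"api": "play_rows", "payload": {
  "steps": [
    [[0,0.004,0],[0,0,-0.006]],
    [[0,0.004,0],[0,0,0]],
    [[0,0.004,0],[0,0,0]]
  ]
}}

```text
time_s: 25.9
eef_pos: [551.1, 94.2, 58.8]
ee_rot: [-0.002, 1.0, 0.009, -0.0]
force: [-2.5, 12.6, 3.8]
grip_width: 0.298
```

```bash
python3 st.py
```

```text
0.298 [-2.5 12.6  3.8] [ 2.1   0.57 -0.2 ]
t 25.9 pos [551.1  94.2  58.8] yaw 1.06 shift [-0.1029  0.1878  0.0258] max 140.8 norm 161.7 turn [-0.0043  0.0002 -0.0009]
```

Emit:
{"api": "play_rows", "payload": {
  "steps": [
    [[0,0.003,0],[0,0,0]],
    [[0,0.003,0],[0,0,0]],
    [[0,0.002,0],[0,0,0]]
  ]
}}

```text
time_s: 26.2
eef_pos: [551.2, 88.7, 59.0]
ee_rot: [-0.002, 1.0, 0.009, -0.0]
force: [-3.5, 15.9, 6.6]
grip_width: 0.293
```

```bash
python3 st.py
```

```text
0.293 [-3.5 15.9  6.6] [ 2.74  0.7  -0.22]
t 26.2 pos [551.2  88.7  59. ] yaw 1.04 shift [-0.1028  0.1806  0.0259] max 135.4 norm 157.1 turn [-0.0057  0.0001 -0.0013]
```

Emit:
{"api": "play_rows", "payload": {
  "steps": [
    [[0,0.002,0],[0,0,0]],
    [[0,0.0015,0],[0,0,0]]
  ]
}}

```text
time_s: 26.4
eef_pos: [551.2, 86.2, 59.0]
ee_rot: [-0.002, 1.0, 0.009, -0.0]
force: [-3.8, 15.3, 6.1]
grip_width: 0.297
```

```bash
python3 st.py
python3 - <<'E'
from h import *
from rig import ctrl,cams
for n in ['scene','top']:
    im=cams.capture(n); cv2.imwrite(f'pics/{n}13.png',im[:,:,::-1])
im=cv2.imread('pics/scene13.png'); cv2.imwrite('pics/s13a.png',cv2.resize(im[130:270,180:350],None,fx=4,fy=4,interpolation=cv2.INTER_CUBIC))
im=cv2.imread('pics/top13.png'); cv2.imwrite('pics/t13a.png',cv2.resize(im[140:240,220:410],None,fx=4,fy=4,interpolation=cv2.INTER_CUBIC))
E
```

```text
0.297 [-3.8 15.3  6.1] [ 2.71  0.73 -0.23]
t 26.4 pos [551.2  86.2  59. ] yaw 1.05 shift [-0.1029  0.1772  0.0259] max 132.9 norm 154.9 turn [-0.0057  0.0001 -0.0011]
```

View pics/s13a.png

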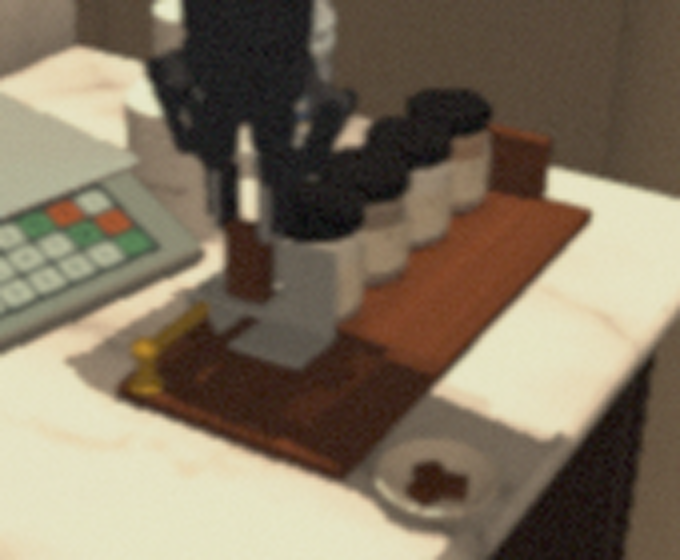

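View pics/t13a.png

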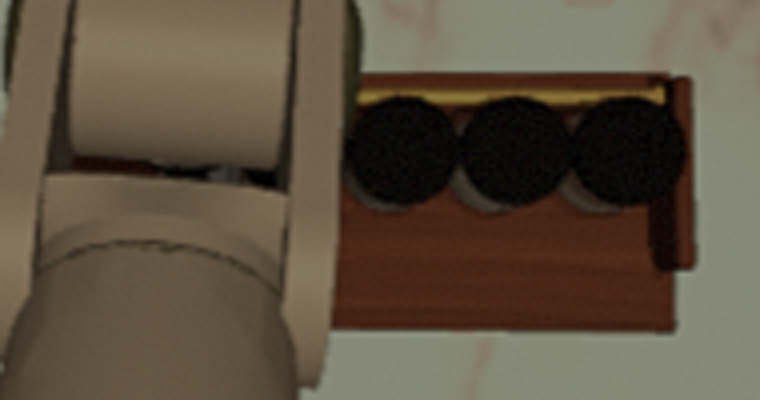

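Emit:
{"api": "play_rows", "payload": {
  "steps": [
    [[0,0.0015,0],[0,0,0]],
    [[0,0.0015,0],[0,0,0]]
  ]
}}

```text
time_s: 26.7
eef_pos: [551.4, 85.1, 59.3]
ee_rot: [-0.003, 1.0, 0.009, 0.0]
force: [-3.0, 24.9, 9.5]
grip_width: 0.298
```

```bash
python3 st.py
```

```text
0.298 [-3.  24.9  9.5] [ 4.34  0.71 -0.37]
t 26.7 pos [551.4  85.1  59.3] yaw 1.02 shift [-0.103   0.1759  0.0259] max 131.9 norm 154.1 turn [-0.0085 -0.0008 -0.0019]
```

Emit:
{"api": "play_rows", "payload": {
  "steps": [
    [[0,0.0012,0.0007],[0,0,0]],
    [[0,0,0.0007],[0,0,0]],
    [[0,0,0],[0,0,0]]
  ]
}}

```text
time_s: 27.0
eef_pos: [551.5, 85.2, 59.1]
ee_rot: [-0.004, 1.0, 0.009, 0.001]
force: [-5.7, 25.7, 14.7]
grip_width: 0.299
```

```bash
python3 st.py
python3 - <<'E'
from h import *
from rig import ctrl,cams
for n in ['scene','top']:
    im=cams.capture(n); cv2.imwrite(f'pics/{n}14.png',im[:,:,::-1])
im=cv2.imread('pics/scene14.png'); a=cv2.resize(im[130:250,210:350],None,fx=4,fy=4,interpolation=cv2.INTER_CUBIC); cv2.imwrite('pics/s14a.png',a)
im=cv2.imread('pics/top14.png'); cv2.imwrite('pics/t14a.png',cv2.resize(im[140:240,220:410],None,fx=4,fy=4,interpolation=cv2.INTER_CUBIC))
E
```

```text
0.299 [-5.7 25.7 14.7] [ 4.66  1.13 -0.35]
t 27.0 pos [551.5  85.2  59.1] yaw 1.03 shift [-0.1032  0.176   0.0253] max 132.0 norm 154.2 turn [-0.01   -0.0017 -0.0015]
```

View pics/s14a.png

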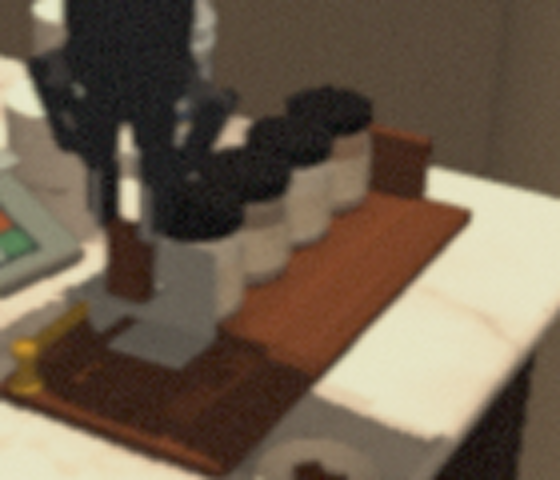

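View pics/t14a.png

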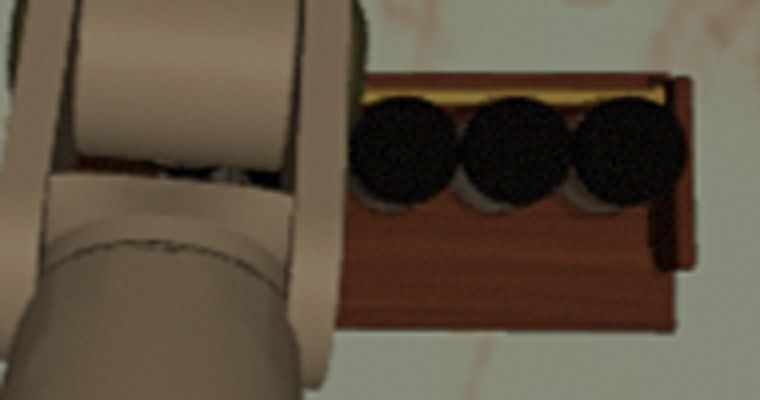

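Emit:
{"api": "play_rows", "payload": {
  "steps": [
    [[0,-0.002,0],[0,0,0]],
    [[0,-0.002,0],[0,0,0]],
    [[0,0,0.0005],[0,0,0]]
  ]
}}

```text
time_s: 27.4
eef_pos: [551.2, 86.2, 58.3]
ee_rot: [-0.002, 1.0, 0.009, 0.0]
force: [-7.5, 15.0, 15.0]
grip_width: 0.296
```

```bash
python3 st.py
```

```text
0.296 [-7.5 15.  15. ] [ 2.65  1.33 -0.08]
t 27.4 pos [551.2  86.2  58.3] yaw 1.09 shift [-0.103   0.1771  0.025 ] max 132.8 norm 154.8 turn [-0.0051 -0.0002 -0.0003]
```

Emit:
{"api": "play_rows", "payload": {
  "steps": [
    [[-0.0005,-0.002,-0.0006],[0,0,0]],
    [[0,-0.001,0],[0,0,0]],
    [[0,0,0],[0,0,0]]
  ]
}}

```text
time_s: 27.7
eef_pos: [551.0, 86.7, 58.1]
ee_rot: [-0.001, 1.0, 0.01, 0.0]
force: [-4.2, 6.2, 5.8]
grip_width: 0.299
```

```bash
python3 st.py
```

```text
0.299 [-4.2  6.2  5.8] [ 1.04  0.63 -0.01]
t 27.7 pos [551.   86.7  58.1] yaw 1.1 shift [-0.1027  0.1777  0.0252] max 133.2 norm 155.1 turn [-0.0015 -0.0001 -0.    ]
```

Emit:
{"api": "play_rows", "payload": {
  "steps": [
    [[0,0,0],[0,0,0]],
    [[0,0,0],[0,0,0]],
    [[0,0,0],[0,0,0]],
    [[0,0,0],[0,0,0]],
    [[0,0,0],[0,0,0]],
    [[0,0,0],[0,0,0]],
    [[0,0,0],[0,0,0]]
  ],
  "grip": 0
}}

```text
time_s: 28.4
eef_pos: [551.2, 86.0, 57.3]
ee_rot: [0.0, 1.0, 0.01, 0.0]
force: [0.3, 0.2, 0.0]
grip_width: 0.996
```

Emit:
{"api": "play_rows", "payload": {
  "steps": [
    [[0,0,-0.02],[0,0,0]],
    [[0,0,-0.05],[0,0,0]],
    [[0,0,-0.06],[0,0,0]],
    [[0,0,-0.06],[0,0,0]],
    [[0,-0.06,-0.03],[0,0,0]],
    [[0,-0.06,0],[0,0,0]],
    [[0,-0.06,0],[0,0,0]],
    [[0,-0.06,0],[0,0,0]],
    [[-0.05,-0.04,0],[0,0,0]],
    [[-0.06,0,0],[0,0,0]],
    [[0,0,0],[0,0,0]],
    [[0,0,0],[0,0,0]]
  ]
}}

```text
time_s: 29.6
eef_pos: [464.5, 294.4, 222.7]
ee_rot: [-0.0, 1.0, 0.01, 0.001]
force: [0.6, -0.5, 0.5]
grip_width: 1.0
```

```bash
python3 st.py
python3 - <<'E'
from h import *
from rig import ctrl,cams
for n in ['scene','top','wrist']:
    np.save(f'ci_{n}15.npy',cams.camera_info(n),allow_pickle=True)
    im=cams.capture(n); cv2.imwrite(f'pics/{n}15.png',im[:,:,::-1])
im=cv2.imread('pics/scene15.png'); a=cv2.resize(im[130:250,200:350],None,fx=5,fy=5,interpolation=cv2.INTER_CUBIC); cv2.imwrite('pics/s15a.png',a)
im=cv2.imread('pics/top15.png'); cv2.imwrite('pics/t15a.png',cv2.resize(im[140:240,220:410],None,fx=4,fy=4,interpolation=cv2.INTER_CUBIC))
E
```

```text
1.0 [ 0.6 -0.5  0.5] [ 0.02 -0.03  0.02]
t 29.6 pos [464.5 294.4 222.7] yaw 1.14 shift [0.0067 0.4568 0.2449] max 342.6 norm 388.8 turn [-0.0001 -0.0014  0.0009]
```

View pics/s15a.png

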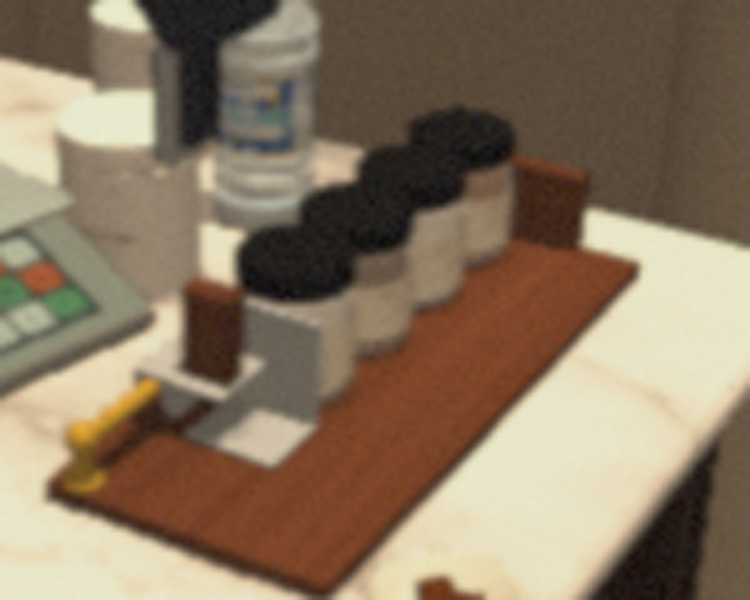

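View pics/t15a.png

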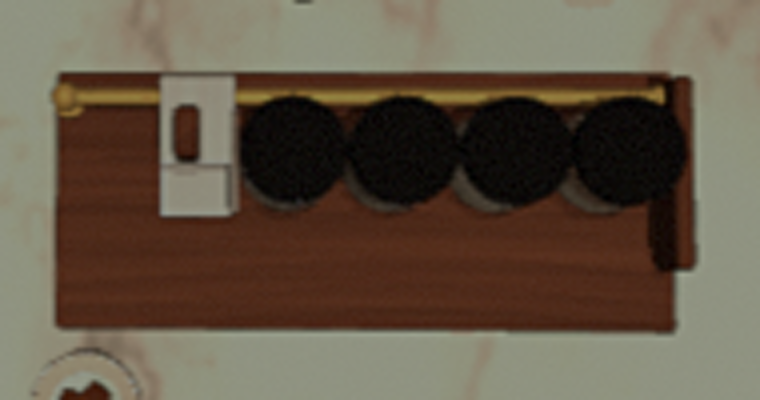

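View pics/scene15.png

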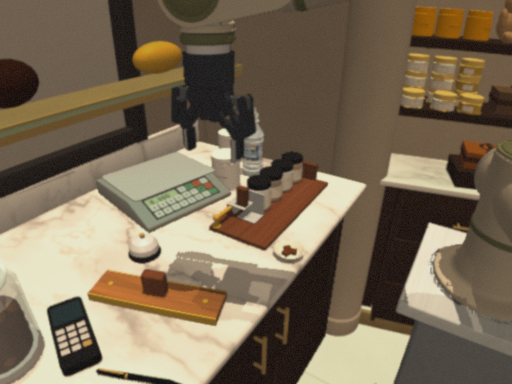

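Run:
```python
from h import *
np.set_printoptions(precision=1,suppress=True)
ci=np.load('ci_top15.npy',allow_pickle=True).item()
im=cv2.imread('pics/t15a.png'); g=im.max(2)
m=(g<30).astype(np.uint8); m=cv2.morphologyEx(m,cv2.MORPH_OPEN,np.ones((15,15)))
b=cv2.GaussianBlur(m*255,(0,0),2)
for c in cv2.HoughCircles(b,cv2.HOUGH_GRADIENT,1,80,param1=100,param2=10,minRadius=48,maxRadius=60)[0]:
    w=at(ci,((c[0]+.5)/4-.5+220,(c[1]+.5)/4-.5+140),90)[:2]; d=w-np.array([580.9,-189.5]); th=np.radians(1.1)
    print(c,w,'tray',np.array([np.cos(th)*d[0]+np.sin(th)*d[1],-np.sin(th)*d[0]+np.cos(th)*d[1]]))
```

```text
[292.5 150.5  52.7] [538.9  28.2] tray [-37.8 218.5]
[406.5 149.5  52.7] [540.7 -34.8] tray [-37.2 155.5]
[624.5 150.5  53.8] [ 542.5 -154. ] tray [-37.7  36.2]
[516.5 148.5  55.5] [542.4 -95.1] tray [-36.7  95.1]
```

Emit:
{"api": "play_rows", "payload": {
  "steps": [
    [[0.026,0.05,0],[0,0,0]],
    [[0.026,0.05,0],[0,0,0]],
    [[0.026,0.05,0],[0,0,0]],
    [[0.026,0.05,0],[0,0,0]],
    [[0.026,0.05,0],[0,0,0]],
    [[0.026,0.05,0],[0,0,0]],
    [[0.026,0.05,0],[0,0,0]],
    [[0.026,0.05,0],[0,0,0]],
    [[0,0,0],[0,0,-0.18]],
    [[0,0,0],[0,0,-0.18]],
    [[0,0,0],[0,0,-0.18]],
    [[0,0,0],[0,0,-0.18]],
    [[0,0,0],[0,0,-0.18]],
    [[0,0,0],[0,0,-0.18]],
    [[0,0,0],[0,0,-0.18]],
    [[0,0,0],[0,0,-0.18]],
    [[0,0,0],[0,0,-0.18]],
    [[0,0,0],[0,0,-0.18]],
    [[0,0,0],[0,0,-0.17]]
  ]
}}

```text
time_s: 31.65
eef_pos: [627.1, -3.8, 221.9]
ee_rot: [0.0, 0.707, 0.707, 0.0]
force: [-0.5, 0.5, -0.7]
grip_width: 1.004
```

Emit:
{"api": "play_rows", "payload": {
  "steps": [
    [[0,0,0],[0,0,0]],
    [[0,0,0],[0,0,0]]
  ]
}}

```text
time_s: 31.85
eef_pos: [626.7, -3.4, 222.0]
ee_rot: [0.0, 0.71, 0.704, -0.0]
force: [0.2, 1.2, -0.3]
grip_width: 0.999
```

Run:
```python
from h import *
from rig import ctrl,cams
for n in ['wrist']:
    np.save(f'ci_{n}16.npy',cams.camera_info(n),allow_pickle=True)
    im=cams.capture(n); cv2.imwrite(f'pics/{n}16.png',im[:,:,::-1])
```

```text
(no output)
```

View pics/wrist16.png

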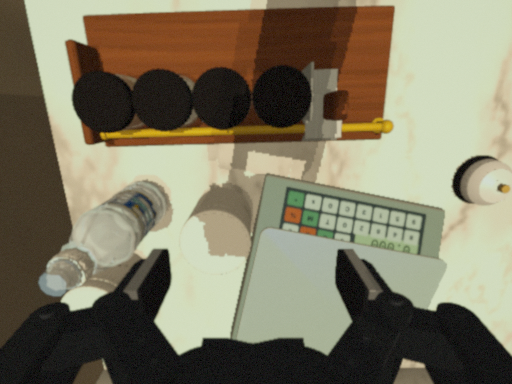

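Run:
```python
from h import *
np.set_printoptions(precision=1,suppress=True)
ci=np.load('ci_wrist16.npy',allow_pickle=True).item()
im=cv2.imread('pics/wrist16.png')[45:150,55:355]
cv2.imwrite('pics/w16a.png',cv2.resize(im,None,fx=2.6,fy=2.6,interpolation=cv2.INTER_CUBIC))
g=cv2.resize(im,None,fx=4,fy=4,interpolation=cv2.INTER_CUBIC).max(2)
m=(g<45).astype(np.uint8); m=cv2.morphologyEx(m,cv2.MORPH_OPEN,np.ones((41,41)))
b=cv2.GaussianBlur(m*255,(0,0),2)
for c in sorted(cv2.HoughCircles(b,cv2.HOUGH_GRADIENT,1,150,param1=100,param2=10,minRadius=100,maxRadius=140)[0].tolist()):
    w=at(ci,((c[0]+.5)/4-.5+55,(c[1]+.5)/4-.5+45),90)[:2]; d=w-np.array([580.9,-189.5]); th=np.radians(1.1)
    print(np.array(c),w,'tray',np.array([np.cos(th)*d[0]+np.sin(th)*d[1],-np.sin(th)*d[0]+np.cos(th)*d[1]]))
```

```text
[211.5 211.5 137.2] [ 539.6 -150.2] tray [-40.6  40.1]
[419.5 230.5 130. ] [544.8 -97.5] tray [-34.3  92.7]
[662.5 209.5 116.8] [540.3 -35.1] tray [-37.6 155.1]
[911.5 200.5 119.2] [538.7  28.1] tray [-38.  218.4]
```

View pics/w16a.png

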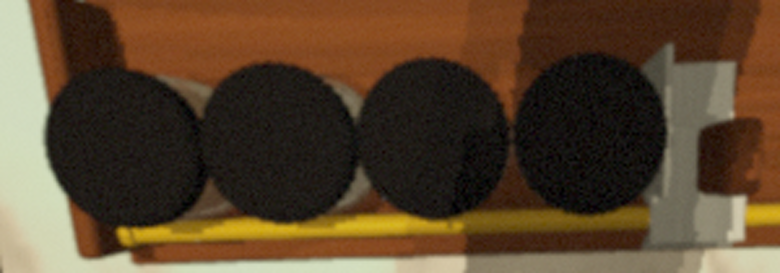

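Run:
```python
from h import *
np.set_printoptions(precision=2,suppress=True,linewidth=150)
im=cv2.imread('pics/wrist16.png').max(2); 
ciw=np.load('ci_wrist16.npy',allow_pickle=True).item(); cit=np.load('ci_top15.npy',allow_pickle=True).item()
tp=cv2.imread('pics/top15.png').max(2)
def fit(img,ci,boxes,thr):
    out=[]
    for (x0,y0,x1,y1) in boxes:
        s=8; g=cv2.resize(img[y0:y1,x0:x1],None,fx=s,fy=s,interpolation=cv2.INTER_CUBIC)
        g=cv2.GaussianBlur(g,(0,0),4)
        m=(g<thr).astype(np.uint8); m=cv2.morphologyEx(m,cv2.MORPH_OPEN,cv2.getStructuringElement(cv2.MORPH_ELLIPSE,(161,161) if img is im else (81,81)))
        cs=max(cv2.findContours(m,0,1)[0],key=cv2.contourArea)
        (cx,cy),(a,b),_=cv2.fitEllipse(cs)
        w=at(ci,((cx+.5)/s-.5+x0,(cy+.5)/s-.5+y0),90)
        out.append(w[:2]); print((cx/s+x0,cy/s+y0),a/s,b/s,w[:2])
    d=np.diff(out,axis=0); print('spacing',np.linalg.norm(d,axis=1))
fit(im,ciw,[(250,62,314,132),(190,62,252,133),(130,63,194,135),(68,65,136,136)],40)
fit(tp,cit,[(278,160,308,194),(305,160,336,194),(332,160,365,194),(361,160,394,194)],25)
print([ (p,int(tp[177,p])) for p in range(300,312)],[int(v) for v in im[97,245:258]],[int(v) for v in im[99,186:198]],[int(v) for v in im[100,128:140]])
```

```text
(281.86319160461426, 96.43441390991211) 57.71522903442383 61.95854568481445 [539.93  27.05]
(221.41751861572266, 98.53499221801758) 57.82732009887695 60.42644119262695 [541.41 -34.43]
(161.62973594665527, 100.32141494750977) 57.903526306152344 64.29375457763672 [542.51 -95.55]
(104.73785400390625, 101.77356338500977) 57.028587341308594 66.28565216064453 [ 543.23 -154.09]
spacing [61.5  61.13 58.55]
(293.63415336608887, 177.37782287597656) 25.34283447265625 27.355541229248047 [539.6   27.24]
(320.7459373474121, 177.64933586120605) 25.548112869262695 29.0867919921875 [540.17 -32.7 ]
(349.3201961517334, 177.68366813659668) 25.520130157470703 29.571758270263672 [541.33 -95.44]
(376.73046112060547, 177.87610626220703) 26.122180938720703 29.462833404541016 [ 542.07 -155.18]
spacing [59.94 62.75 59.75]
[(300, 13), (301, 10), (302, 14), (303, 11), (304, 12), (305, 11), (306, 10), (307, 6), (308, 4), (309, 16), (310, 16), (311, 13)] [26, 22, 13, 0, 19, 38, 58, 48, 25, 13, 21, 24, 14] [33, 33, 37, 25, 25, 20, 26, 28, 24, 33, 32, 28] [33, 22, 18, 29, 30, 29, 26, 27, 30, 25, 30, 27]
```

```bash
python3 -c "
from rig import ctrl
print(ctrl.finish_job(), ctrl.sense()['time_s'])"
```

```text
the job is handed in; nothing more can be done
the job is handed in; nothing more can be done
```

I pushed all four jars back to the brass rail with the straightedge and laid it flat on the counter where it started. I then hooked the row stop over the rail's open end and slid it along until the row met the end wall. I opened the gripper and moved the arm clear before handing in, at about 32 s.

**Last checks:**
- **Line:** the lid centres run parallel to the rail. At first reading they are within about 1–2 mm of the 36 mm offset expected when the jars touch it.
- **Closed up:** the wrist picture gave centre spacings of 61.5, 61.1 and 58.6 mm, and the top picture gave 59.9, 62.8 and 59.8 mm. The jars are 62 mm across, so the short values come from fitting error. The outermost jar sits at about 217 mm along the rail, where it should be when closed up. The push force also rose from about 15 to 25 N as the row met the wall.
- **Everything else:** in the last pictures the stop is still hooked, all jars are upright, and the dish, bell and canister look unmoved.

**Checks that disagreed:**
- A rougher circle fit on the lids was off by several millimetres, so I used ellipse fits instead.
- The row's slight spread in the pictures left about 1–2 mm of uncertainty on each gap.
- At one point during the first push the tool felt 7 N upward, so the straightedge probably touched the tray board. I raised it about 2 mm and carried on. A similar 8 N came back in the final press against the rail.

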